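# Stack the offcuts for a glue-up and clamp them

## Task

Set up a dry run of a glue-up in the clamping fixture. Swing the hold-down arm up out of the way if it is not already, then stack the wooden pieces squarely and centred on the cork seat, each lying flat with its length along the fixture's base board: the pale oblong block first, the thin board with the knot on it, and the reddish block on top. Finally bring the hold-down arm down until its rubber foot bears on the reddish block; leave the dark square strip lying where it is.

Things in the scene. Friction and masses are not known exactly. Their poses are not given: they have to be found in the camera images.
- pale_block_mid (a point): Pale brown oblong wood block, 45 wide x 120 long x 35 high mm, loose, about 0.1 kg. This point is its centre, half-way up; x along the width, y along the length, z up.
- knot_board_mid (a point): Thin pale board with a dark round knot on its top, 60 wide x 90 long x 20 high mm, loose, about 0.06 kg. This point is its centre, half-way up; x along the width, y along the length, z up.
- red_block_mid (a point): Reddish-brown wood block, 50 wide x 70 long x 45 high mm, loose, about 0.08 kg. This point is its centre, half-way up; x along the width, y along the length, z up.
- dark_strip_mid (a point): Dark brown square strip, 28 wide x 150 long x 28 high mm, loose; not part of the stack, to be left where it lies. This point is its centre, half-way up; x along the width, y along the length, z up.
- seat (a point): Centre of the top face of the cork seat (120 x 55 mm), 18 mm above the bench, on the fixture's plywood base board (275 x 110 x 15 mm, fixed to the bench). x runs along the base board from the seat toward the bracket that carries the hold-down arm, y across it (the red handle is on the -y side), z up. The base board reaches 90 mm from here away from the bracket and 185 mm toward it; nothing stands on it but the seat and the bracket.
- hinge (a point): Middle of the hold-down arm's hinge pin, 130 mm from the seat centre along the seat's x and 135 mm above the bench, between two upright grey cheeks 34 mm wide that reach 16 mm above the pin and 19 mm to each side. The pin runs along the seat's y; axes as the seat's.
- red_handle (a point): Middle of the red round handle sleeve (17 mm diameter, 44 mm long), which sticks out sideways from the tip of the arm, parallel to the hinge pin: 168 mm from the pin, and 51 mm to the seat's -y side of the arm's middle line. The sleeve begins 29 mm from that line; the steel arm itself is 22 mm wide, 14 mm thick. The axes turn with the arm: y along the sleeve, and the arm runs along x from here to the hinge.
- foot (a point): Centre of the underside of the round rubber foot (24 mm diameter) under the arm, 130 mm from the pin along the arm and 27 mm below the arm's middle line; with the arm down it lies over the seat centre.
- hold_down (a joint): Angle of the hold-down arm in rad: 0 = lying level over the empty seat (foot 90 mm above the seat; it goes no lower), 1.57 = straight up, 1.95 = leaning back as far as it goes. It may start down, part-way or up. It turns stiffly (up to 4 N at the handle) and stays at whatever angle it is left. With its foot resting on the full 100 mm stack it reads about 0.08.

How it is judged:
By the outcome, as a careful person would: the job done as asked, in the order asked, and still so for the second after the job is handed in, with the robot touching nothing.
It also fails if it takes over 141 s, if anything falls off the work surface, if the arm or the gripper's body presses on something with over 40 N, if the wrist force passes 120 N, or if a joint passes its speed limit or range.

## Robot

A 6-joint arm with a two-finger parallel gripper is mounted at the origin on a cart in front of the work surface, level with it; the furniture and walls round the work are solid. World frame = base frame: x ahead of the robot, y to its left, z up, the work surface at z = 0. Lengths are in m, angles in degrees, forces in N, time in s.
With the tool pointing down it reaches from about 0.4 to 0.825 m from the base axis. Payload 7 kg.
Tool frame: the origin (TCP) lies on the centre line of the jaws, within the pads' length; the fingertips stand r.tip_reach ahead of it and the grasp point (between the pads) is the TCP (r.tip_reach is the distance from the TCP to the fingertips, in m); z points along the fingers, y is the line along which they close (so a half turn about z gives the same grasp; the last joint's range is limited). The gripper opens to 88 mm and grips with 3 to 60 N. Pads are 19 mm wide; open, the fingers measure 130 mm over their backs; the gripper's body (78 mm by 193 mm) begins 47 mm behind the grasp point.
Start: joints at [86.522, 20.546, 0.682, 0, -70.136, -16.507], TCP at [0.231, 0.634, 0.218] pointing down, gripper open.
Joint ranges: [-176.03, 176.03], [-82.01, 121.73], [-58.28, 71.71], [-173.87, 95.51], [-174.79, -0.11], [-173.66, 173.66]. Speed limits (degrees/s): [136.94, 136.94, 172.46, 180, 180, 180].

## Interface

Orientations are given as [roll, pitch, yaw] about the fixed x, y, z axes, in that order (R = Rz(yaw) Ry(pitch) Rx(roll)).
In Python, from plant import sensors, cams, r gives the robot as it stands.
- The arm moves only by the tool drive_tool, never from a script. Its argument "rows" is a list of rows, each an object of numbers: "fingers": the gripper's target within -1 to 1 (fully open at 1, half-way at 0, shut at -1); "x", "y", "z": the shift along the tool's x, y, z in m; "spin": the turn about the tool's z in rad. A call has 1 to 10 rows; each row is the pose to reach, as a shift and turn from the pose commanded when the call began, along the tool's axes at that moment; what a row does not reach only later rows make up. A row lasts 1/8 s, in which the tool goes at most 62.5 mm and 10.7 degrees, less where a joint would pass 70% of its speed; a pose out of reach is approached as far as the arm can. A call with a gripper value outside its range is refused whole. The fingers move at their own pace and stop on an object; "newtons" is the grip in N (left out, the last holds). Time passes only in rows, so rows that repeat a pose let the fingers close. It gives the time, the measured TCP pose, the force, the opening and the grip force at its end, in the units of the state.
- sensors.get_state(): the state, without advancing time (a new reading comes with each control period).
- cams.capture(name): name is "scene" or "top" or "wrist"; returns a dict with "pixels" (480x640x3 uint8, red, green, blue), "intrinsics" (3x3 intrinsics, pixels), "k1" (the pictures are not rectified: a ray, as slopes to the right and down, at radius r is drawn at 1 + k1 r^2 times it, then the intrinsics apply), "eye" and "orientation" of the camera in the world; the wrist camera has in their place "T_tool_cam" (4x4, takes a point from camera to tool coordinates, whose origin is the TCP and whose axes are the flange's). Camera axes: x right, y up, looking along -z (the intrinsics and any distortion apply to the point x, -y, -z); pixel columns grow to the right and rows downward; lengths in m; the calibration is good to about 2 mm. A picture is of the moment at which its call begins: read the wrist's pose just before it. There is no depth.
- r.close_job(): hands the job in; it is judged then, once.
The state is a dict: "time_s": time; "joints": joint angles; "qd": joint speeds; "joint_torque": joint torques, N m; "tcp_pos": TCP position; "eef_rot": TCP orientation; "contact_force": force on the tool from outside, world axes, zero at the start; "moment": the same for the moment, N m; "gripper_width": finger opening in m; "gripper_force": force on a finger pad.
Only numpy, scipy, OpenCV 4.12 (cv2) and the standard library are available. Lean on these libraries where they do the work, as an engineer would, in place of code of your own. Each camera call takes 0.05 s, during which the arm holds its last target. There are 200 camera calls.

## Working session

There is one attempt and no reset: what is moved stays moved. The work goes in short steps, Python scripts to look and compute and a tool call to move; the robot and the scene stay as the last step left them, time stands still between calls to the robot, and variables do not carry over. Pictures are saved under pics/ and viewed, at most 14 in all, crops included, and the job is handed in when it is done.

Besides the shell and the picture viewer there is one more tool, called after "Call:" in YAML: its name, and indented under it one key for each argument. drive_tool: Moves the arm, as the interface text tells. Its arguments: {"type":"object","properties":{"rows":{"type":"array"},"newtons":{"type":"number"}},"required":["rows"]}

```bash
ls; mkdir -p pics
python3 - <<'E'
from plant import sensors,cams,r
import cv2
s=sensors.get_state(); print(s, r.tip_reach)
for n in ["scene","top"]:
    c=cams.capture(n); cv2.imwrite(f"pics/{n}0.png",c["pixels"][...,::-1]); print(n,c["intrinsics"],c["k1"],c["eye"],c["orientation"])
E
```

```text
pics
{'time_s': 0.0, 'joints': array([ 8.65238547e+01,  2.05917419e+01,  6.34117118e-01, -2.01199537e-02,
       -7.01352988e+01, -1.65080261e+01]), 'qd': array([-0.0546253 , -0.06049093, -0.06378549, -0.05166602,  0.03902287,
        0.05202699]), 'joint_torque': array([ 1.34705337e-03, -5.82720566e+01,  2.93057781e+01,  6.99706122e+00,
        7.29577179e-03, -1.50381425e-04]), 'tcp_pos': array([0.23053087, 0.63388452, 0.21742184]), 'eef_rot': array([ 1.79905532e+02, -8.27238709e-03, -1.99910167e+01]), 'contact_force': array([0.0061383 , 0.43615682, 0.53709353]), 'moment': array([0.00734368, 0.01979661, 0.00244168]), 'gripper_force': 0.0, 'gripper_width': 0.08760758053813336} 0.019
scene [[607.22202972   0.         322.31414769]
 [  0.         607.22202972 250.42613657]
 [  0.           0.           1.        ]] -0.07030019446735628 [ 0.06871701 -0.60988385  0.78423907] [ 51.95813805   0.82794524 -35.32896434]
top [[489.49323205   0.         329.84342545]
 [  0.         489.49323205 237.35146293]
 [  0.           0.           1.        ]] 0.036756455956163586 [0.41181472 0.08904567 1.15320465] [  6.27489539   0.93940668 -88.49402035]
```

View pics/top0.png

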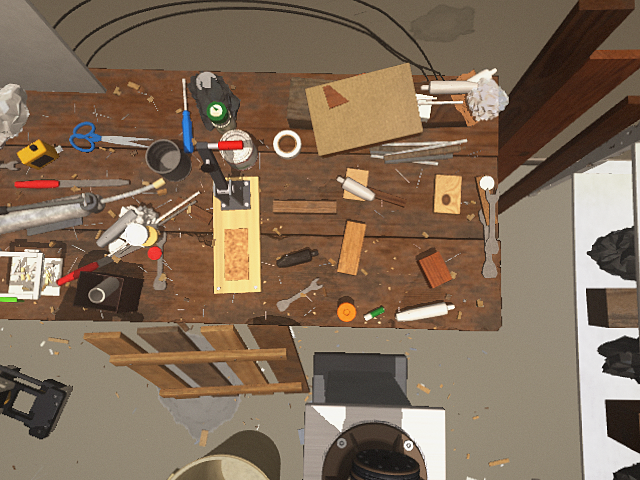

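View pics/scene0.png

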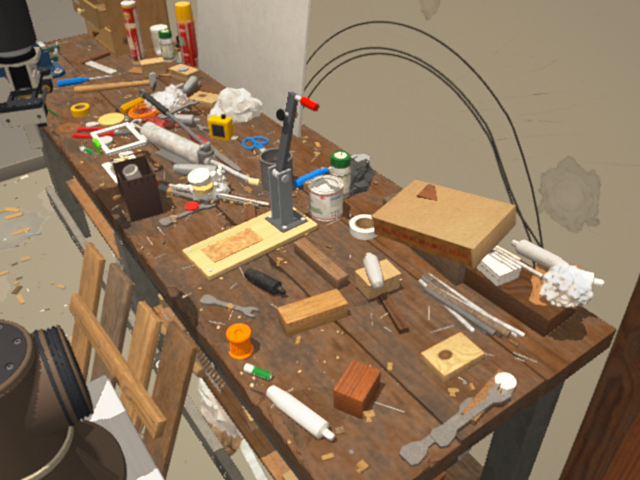

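The top view shows the fixture with its seat at about (236,254) and the hold-down arm already up, its red handle at (232,145). The pieces are the pale block (351,248), knot board (448,195), red block (436,268) and dark strip (305,207). I'll enlarge the crops.

```bash
cat > h.py <<'E'
from plant import sensors,cams,r
import numpy as np,cv2
from scipy.spatial.transform import Rotation as R
def rot(e): return R.from_euler('xyz',e,degrees=True).as_matrix()
def cam(n):
    s=sensors.get_state(); c=cams.capture(n)
    if n=='wrist':
        T=np.array(c['T_tool_cam']);Rt=rot(s['eef_rot']); c['o']=s['tcp_pos']+Rt@T[:3,3]; c['R']=Rt@T[:3,:3]
    else: c['o']=np.array(c['eye']);c['R']=rot(c['orientation'])
    return c
def ray(c,u):
    d=np.array([c['k1'],0,0,0,0.])*[1,1,1,1,1]
    p=cv2.undistortPoints(np.array([[u]],float),c['intrinsics'],d,None,None,None)[0,0]
    return c['R']@np.array([p[0],-p[1],-1])
def px(c,u,z):
    d=ray(c,u);return c['o']+d*(z-c['o'][2])/d[2]
def proj(c,P):
    q=c['R'].T@(np.array(P)-c['o']);a=np.array([q[0],-q[1]])/-q[2];a=a*(1+c['k1']*(a@a))
    return c['intrinsics'][:2,:2]@a+c['intrinsics'][:2,2]
def save(c,name,box=None,f=1):
    im=c['pixels'][...,::-1]
    if box: im=im[box[1]:box[3],box[0]:box[2]]
    cv2.imwrite(f'pics/{name}.png',cv2.resize(im,None,fx=f,fy=f,interpolation=cv2.INTER_CUBIC))
E
python3 - <<'E'
from h import *
c=cam('top')
a=cv2.resize(c['pixels'][130:305,195:275,::-1],None,fx=3.4,fy=3.4,interpolation=2)
b=cv2.resize(c['pixels'][130:305,325:475,::-1],None,fx=3.4,fy=3.4,interpolation=2)
cv2.imwrite('pics/c1.png',np.hstack([a,b])); print(a.shape,b.shape)
for n,u,z in [('seat',(236,254),.018),('pale',(351,248),.035),('knot',(448,195),.02),('red',(436,268),.045),('handle',(232,145),.3),('strip',(305,207),.028)]: print(n,px(c,u,z).round(3))
E
```

```text
(595, 272, 3) (595, 510, 3)
seat [0.492 0.328 0.018]
pale [0.511 0.061 0.035]
knot [ 0.642 -0.163  0.02 ]
red [ 0.47  -0.13   0.045]
handle [0.667 0.285 0.3  ]
strip [0.605 0.17  0.028]
```

View pics/c1.png

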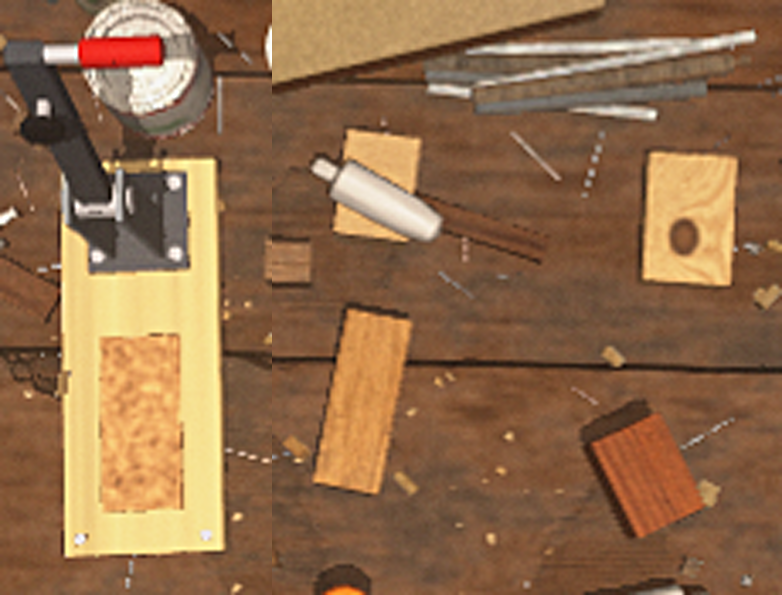

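The crop shows the seat corners at (101,335),(180,335),(183,508),(102,511), and the handle sleeve from 78 to 162 at row 51. The pale block top corners are (346,306),(412,319),(377,494),(314,483). The knot board corners are (648,152),(738,157),(732,285),(642,281), with the knot at (684,237). The red block top corners are (592,443),(655,412),(704,508),(638,538).

Run:
```python
from h import *
c=cam('top')
def f(x,y): return ((x-272)/3.4+325 if x>272 else x/3.4+195, y/3.4+130)
S={'seat':([(101,335),(180,335),(183,508),(102,511)],.018),'base':([(64,157),(216,158),(224,551),(66,556)],.015),'pale':([(346,306),(412,319),(377,494),(314,483)],.035),'knot':([(648,152),(738,157),(732,285),(642,281)],.02),'red':([(592,443),(655,412),(704,508),(638,538)],.045)}
for n,(p,z) in S.items():
    P=np.array([px(c,f(*q),z) for q in p])[:,:2]
    L=[np.linalg.norm(P[i]-P[i-3]) for i in range(4)]
    d=P[0]-P[3]+P[1]-P[2]
    print(n,P.mean(0).round(4),'len',np.round(L,4),'yaw of length',np.degrees(np.arctan2(d[1],d[0])).round(2))
# handle angle
for th in (1.4,1.57,1.7,1.8,1.95):
    print(th, [(px(c,f(120,51),.135+.168*np.sin(th)))[:2].round(3), (0.492+.130-.168*np.cos(th)).__round__(3)])
```

```text
seat [0.4917 0.327 ] len [0.0545 0.1188 0.0552 0.1208] yaw of length 3.38
base [0.5395 0.3291] len [0.1063 0.273  0.1076 0.2771] yaw of length 3.41
pale [0.5118 0.0602] len [0.0455 0.1207 0.0428 0.1218] yaw of length -9.5
knot [ 0.6439 -0.1623] len [0.0616 0.0894 0.0611 0.0903] yaw of length -2.52
red [ 0.4657 -0.1288] len [0.0468 0.0704 0.048  0.069 ] yaw of length 26.7
1.4 [array([0.667, 0.288]), np.float64(0.593)]
1.57 [array([0.666, 0.288]), np.float64(0.622)]
1.7 [array([0.667, 0.288]), np.float64(0.644)]
1.8 [array([0.668, 0.289]), np.float64(0.66)]
1.95 [array([0.67, 0.29]), np.float64(0.684)]
```

The sizes match. The hold-down is at about 1.8 rad, so it's already up. Next is a wrist look over the seat.

```bash
cat >> h.py <<'E'
def to(x,y,z,yaw):
    s=sensors.get_state(); Rt=rot(s['eef_rot']); d=Rt.T@(np.array([x,y,z])-s['tcp_pos'])
    print('shift',d.round(4),'spin',np.radians((s['eef_rot'][2]-yaw+180)%360-180).round(4),'t',s['time_s'])
E
python3 -c "
from h import *
to(.43,.327,.26,3.4)
print(cams.capture('wrist')['T_tool_cam'])"
```

```text
shift [ 0.2923  0.2205 -0.0419] spin -0.4082 t 0.2
[[ 2.05379369e-05  9.69351728e-01  2.45677080e-01  6.63385538e-02]
 [ 9.99999702e-01  1.69737131e-04 -7.53317779e-04 -1.58948219e-03]
 [-7.71930413e-04  2.45677022e-01 -9.69351435e-01 -1.67049487e-01]
 [ 0.00000000e+00  0.00000000e+00  0.00000000e+00  1.00000000e+00]]
```

Call:
drive_tool:
  rows:
    - {"x":0.349,"y":0.241,"z":-0.05,"spin":-0.408,"fingers":1}
    - {"x":0.349,"y":0.241,"z":-0.05,"spin":-0.408,"fingers":1}
    - {"x":0.349,"y":0.241,"z":-0.05,"spin":-0.408,"fingers":1}
    - {"x":0.349,"y":0.241,"z":-0.05,"spin":-0.408,"fingers":1}
    - {"x":0.349,"y":0.241,"z":-0.05,"spin":-0.408,"fingers":1}
    - {"x":0.349,"y":0.241,"z":-0.05,"spin":-0.408,"fingers":1}
    - {"x":0.349,"y":0.241,"z":-0.05,"spin":-0.408,"fingers":1}
    - {"x":0.349,"y":0.241,"z":-0.05,"spin":-0.408,"fingers":1}
    - {"x":0.349,"y":0.241,"z":-0.05,"spin":-0.408,"fingers":1}

```text
time_s: 1.38
tcp_pos: [0.4763, 0.2884, 0.2683]
eef_rot: [-180.0, 0.0, 3.3]
contact_force: [0.0, 0.5, 0.3]
gripper_width: 0.0873
gripper_force: 0.0
```

```bash
python3 -c "
from h import *
s=sensors.get_state();print(s['tcp_pos'],s['eef_rot'],s['time_s'],s['qd'].round(1))
c=cam('wrist');save(c,'w1');print(proj(c,[.492,.327,.018]))
import pickle;pickle.dump(c,open('w1.pkl','wb'))
to(.53,.061,.27,-9.5)"
```

```text
[0.47627986 0.28844889 0.26825747] [-1.79988570e+02  1.01126572e-02  3.33357739e+00] 1.375 [ 1.6  0.2  0.  -0.1 -0.  -0. ]
[287.92796817 187.96279319]
shift [ 0.0404  0.2308 -0.0019] spin 0.2251 t 1.425
```

View pics/w1.png

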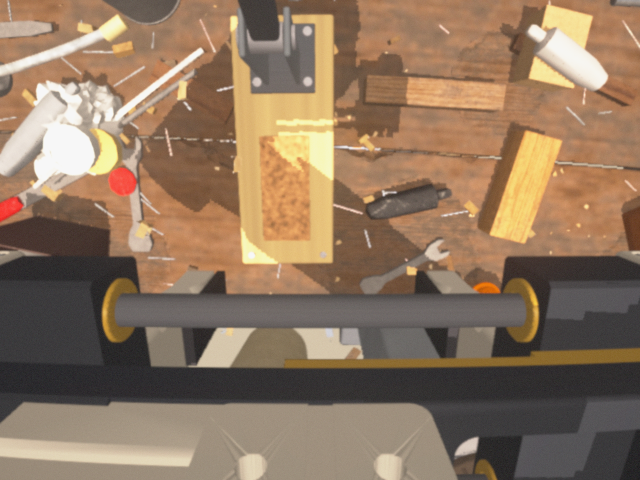

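The wrist view shows the seat corners at (262,137),(309,137),(310,240),(262,240), close to the predicted centre. The pale block top runs (518,126),(562,136),(527,243),(485,232) roughly, and the gripper fills the lower half.

```bash
cat >> h.py <<'E'
def quad(c,p,z):
    P=np.array([px(c,q,z) for q in p])[:,:2];d=P[0]-P[3]+P[1]-P[2]
    print(P.mean(0).round(4),'sides',np.round([np.linalg.norm(P[i]-P[i-3]) for i in range(4)],4),'yaw',np.degrees(np.arctan2(d[1],d[0])).round(2))
E
python3 -c "
from h import *
import pickle;c=pickle.load(open('w1.pkl','rb'))
quad(c,[(262,137),(309,137),(310,240),(262,240)],.018)
quad(c,[(231,15),(333,14),(334,262),(243,262)],.015)
im=c['pixels'][...,::-1]
a=cv2.resize(im[110:260,465:585],None,fx=4,fy=4,interpolation=2);b=cv2.resize(im[120:270,230:345],None,fx=3,fy=4,interpolation=2)
cv2.imwrite('pics/c2.png',np.hstack([b[:, :320],a])[:600,:800]);print(a.shape,b.shape)"
```

```text
[0.4894 0.3295] sides [0.0522 0.118  0.0569 0.1183] yaw 2.37
[0.5382 0.3322] sides [0.1073 0.2728 0.1104 0.2726] yaw 3.71
(600, 480, 3) (600, 345, 3)
```

View pics/c2.png

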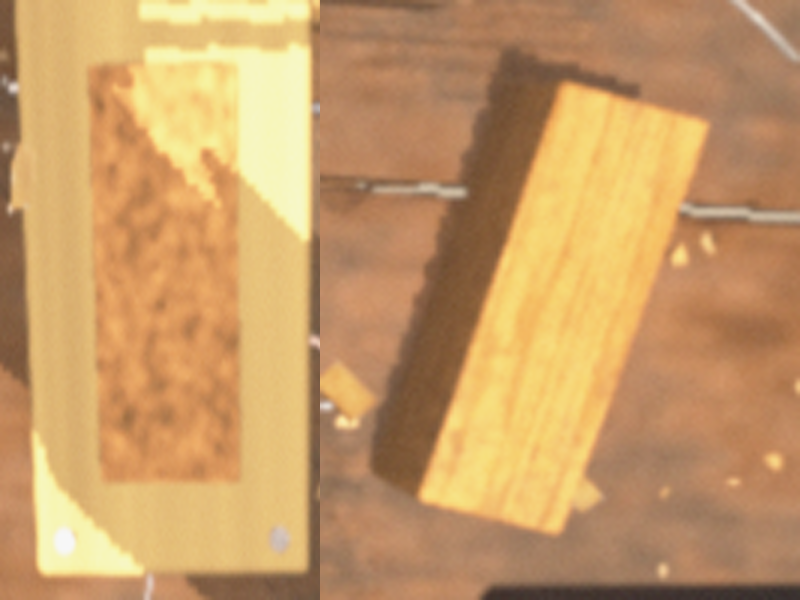

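The enlarged seat corners are (88,66),(237,62),(240,480),(102,482). The pale block top is (566,83),(709,122),(560,535),(420,500).

```bash
python3 -c "
from h import *
import pickle;c=pickle.load(open('w1.pkl','rb'))
quad(c,[(x/3+230,y/4+120) for x,y in [(88,66),(237,62),(240,480),(102,482)]],.018)
quad(c,[((x-320)/4+465,y/4+110) for x,y in [(566,83),(709,122),(560,535),(420,500)]],.035)
to(.512,.061,.12,-9.7)"
```

```text
[0.4898 0.3296] sides [0.0551 0.1197 0.0545 0.1193] yaw 3.64
[0.5093 0.0609] sides [0.0431 0.12   0.0443 0.1193] yaw -9.97
shift [0.0225 0.2297 0.1481] spin 0.2286 t 1.425
```

Call:
drive_tool:
  rows:
    - {"x":0.021,"y":0.23,"z":0.1,"spin":0.23,"fingers":1}
    - {"x":0.021,"y":0.23,"z":0.148,"spin":0.23,"fingers":1}
    - {"x":0.021,"y":0.23,"z":0.148,"spin":0.23,"fingers":1}
    - {"x":0.021,"y":0.23,"z":0.148,"spin":0.23,"fingers":1}
    - {"x":0.021,"y":0.23,"z":0.148,"spin":0.23,"fingers":1}
    - {"x":0.021,"y":0.23,"z":0.148,"spin":0.23,"fingers":1}
    - {"x":0.021,"y":0.23,"z":0.148,"spin":0.23,"fingers":1}
    - {"x":0.021,"y":0.23,"z":0.148,"spin":0.23,"fingers":1}

```text
time_s: 2.42
tcp_pos: [0.5114, 0.0617, 0.1211]
eef_rot: [-179.9, -0.1, -9.7]
contact_force: [0.2, 0.1, 0.7]
gripper_width: 0.0879
gripper_force: 0.0
```

```bash
python3 -c "
from h import *
to(.5105,.0606,.024,-9.8)
print(sensors.get_state()['tcp_pos'])"
```

```text
shift [-0.0008  0.0013  0.0971] spin 0.0021 t 2.425
[0.51135096 0.06166381 0.12111745]
```

Call:
drive_tool:
  rows:
    - {"x":-0.001,"y":0.001,"z":0.04,"fingers":1}
    - {"x":-0.001,"y":0.001,"z":0.075,"fingers":1}
    - {"x":-0.001,"y":0.001,"z":0.097,"fingers":1}
    - {"x":-0.001,"y":0.001,"z":0.097,"fingers":1}
    - {"x":-0.001,"y":0.001,"z":0.097,"fingers":-1}
    - {"x":-0.001,"y":0.001,"z":0.097,"fingers":-1}
    - {"x":-0.001,"y":0.001,"z":0.097,"fingers":-1}
    - {"x":-0.001,"y":0.001,"z":0.097,"fingers":-1}
    - {"x":-0.001,"y":0.001,"z":0.097,"fingers":-1}
    - {"x":-0.001,"y":0.001,"z":0.097,"fingers":-1}
  newtons: 15

```text
invalid input
```

Call:
drive_tool:
  rows:
    - {"x":-0.001,"y":0.001,"z":0.04,"spin":0,"fingers":1}
    - {"x":-0.001,"y":0.001,"z":0.075,"spin":0,"fingers":1}
    - {"x":-0.001,"y":0.001,"z":0.097,"spin":0,"fingers":1}
    - {"x":-0.001,"y":0.001,"z":0.097,"spin":0,"fingers":1}
    - {"x":-0.001,"y":0.001,"z":0.097,"spin":0,"fingers":-1}
    - {"x":-0.001,"y":0.001,"z":0.097,"spin":0,"fingers":-1}
    - {"x":-0.001,"y":0.001,"z":0.097,"spin":0,"fingers":-1}
    - {"x":-0.001,"y":0.001,"z":0.097,"spin":0,"fingers":-1}
    - {"x":-0.001,"y":0.001,"z":0.097,"spin":0,"fingers":-1}
    - {"x":-0.001,"y":0.001,"z":0.097,"spin":0,"fingers":-1}
  newtons: 15

```text
time_s: 3.68
tcp_pos: [0.51, 0.0595, 0.0236]
eef_rot: [-180.0, -0.0, -9.8]
contact_force: [-0.4, 0.5, 3.4]
gripper_width: 0.0447
gripper_force: 15.0
```

```bash
python3 -c "
from h import *
to(.4908,.3283,.15,3.5)
s=sensors.get_state();print(s['tcp_pos'],s['gripper_width'],s['gripper_force'])"
```

```text
shift [-0.0645 -0.2617 -0.1264] spin -0.2318 t 3.675
[0.50995614 0.05947892 0.02360735] 0.0446979082513752 15.000291466712952
```

Call:
drive_tool:
  rows:
    - {"x":0,"y":0,"z":-0.06,"spin":0,"fingers":-1}
    - {"x":0,"y":0,"z":-0.12,"spin":0,"fingers":-1}
    - {"x":-0.0645,"y":-0.262,"z":-0.126,"spin":-0.232,"fingers":-1}
    - {"x":-0.0645,"y":-0.262,"z":-0.126,"spin":-0.232,"fingers":-1}
    - {"x":-0.0645,"y":-0.262,"z":-0.126,"spin":-0.232,"fingers":-1}
    - {"x":-0.0645,"y":-0.262,"z":-0.126,"spin":-0.232,"fingers":-1}
    - {"x":-0.0645,"y":-0.262,"z":-0.126,"spin":-0.232,"fingers":-1}
    - {"x":-0.0645,"y":-0.262,"z":-0.126,"spin":-0.232,"fingers":-1}
    - {"x":-0.0645,"y":-0.262,"z":-0.126,"spin":-0.232,"fingers":-1}

```text
time_s: 4.8
tcp_pos: [0.4904, 0.3274, 0.1489]
eef_rot: [179.9, 0.1, 3.5]
contact_force: [0.1, -0.4, -1.5]
gripper_width: 0.0445
gripper_force: 15.0
```

```bash
python3 -c "
from h import *
to(.4905,.3283,.0426,3.5)
s=sensors.get_state();print(s['tcp_pos'],s['eef_rot'],s['gripper_width'],s['contact_force'])
c=cam('wrist');save(c,'w2');import pickle;pickle.dump(c,open('w2.pkl','wb'))"
```

```text
shift [ 0.0002 -0.001   0.1063] spin -0.0005 t 4.8
[0.4904186  0.32735557 0.14887915] [1.79948143e+02 5.91167971e-02 3.47236856e+00] 0.04445550930363066 [ 0.08409036 -0.39584261 -1.50213894]
```

View pics/w2.png

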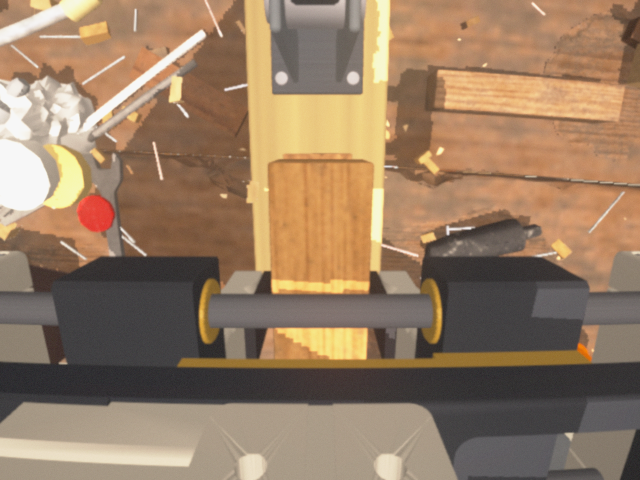

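The block is held square in the jaws. Its far top edge is at row 160, columns 270–373. The seat's far edge shows at row 153, columns 285–352.

```bash
python3 -c "
from h import *
import pickle;c=pickle.load(open('w2.pkl','rb'))
e=np.array([np.cos(np.radians(3.5)),np.sin(np.radians(3.5))])
P=[px(c,q,.018)[:2] for q in [(285,153.5),(352,152.5)]];print('seat',np.mean(P,0)-.06*e,np.linalg.norm(P[0]-P[1]))
P=[px(c,q,.1603)[:2] for q in [(270,160.5),(373,160.5)]];print('block',np.mean(P,0)-.06*e,P[0]-P[1])
P=[px(c,q,.015)[:2] for q in [(247.5,100),(388.5,100)]];print('board',P, np.linalg.norm(P[0]-P[1]))
# distance of the mid from seat axis line
m=np.mean(P,0);print(m, 'seat y at axis', m[1]-(m[0]-.4905)*np.tan(np.radians(3.5)))
"
```

```text
seat [0.49009914 0.32938291] 0.05351413133054359
block [0.49062262 0.32785159] [-0.00261687  0.0431024 ]
board [array([0.58742641, 0.39105209]), array([0.59412409, 0.28068695])] 0.11056818115337123
[0.59077525 0.33586952] seat y at axis 0.3297364195413418
```

Call:
drive_tool:
  rows:
    - {"x":-0.0003,"y":-0.0017,"z":0.05,"spin":0,"fingers":-1}
    - {"x":-0.0003,"y":-0.0017,"z":0.085,"spin":0,"fingers":-1}
    - {"x":-0.0003,"y":-0.0017,"z":0.099,"spin":0,"fingers":-1}
    - {"x":-0.0003,"y":-0.0017,"z":0.106,"spin":0,"fingers":-1}
    - {"x":-0.0003,"y":-0.0017,"z":0.1065,"spin":0,"fingers":-1}
    - {"x":-0.0003,"y":-0.0017,"z":0.1065,"spin":0,"fingers":-1}

```text
time_s: 5.6
tcp_pos: [0.4909, 0.3308, 0.0441]
eef_rot: [-179.9, -0.1, 3.5]
contact_force: [0.4, -0.5, -1.9]
gripper_width: 0.045
gripper_force: 15.0
```

Call:
drive_tool:
  rows:
    - {"x":0,"y":0,"z":0,"spin":0,"fingers":0.3}
    - {"x":0,"y":0,"z":0,"spin":0,"fingers":0.7}
    - {"x":0,"y":0,"z":0,"spin":0,"fingers":1}
    - {"x":0,"y":0,"z":0,"spin":0,"fingers":1}
    - {"x":0,"y":0,"z":0,"spin":0,"fingers":1}
    - {"x":0,"y":0,"z":-0.03,"spin":0,"fingers":1}
    - {"x":0,"y":0,"z":-0.09,"spin":0,"fingers":1}
    - {"x":0,"y":0,"z":-0.15,"spin":0,"fingers":1}
    - {"x":0,"y":0,"z":-0.16,"spin":0,"fingers":1}

```text
time_s: 6.72
tcp_pos: [0.4921, 0.3319, 0.208]
eef_rot: [-179.7, -0.4, 3.5]
contact_force: [0.6, -0.2, -0.5]
gripper_width: 0.0875
gripper_force: 0.0
```

```bash
python3 -c "
from h import *
s=sensors.get_state();print(s['tcp_pos'],s['eef_rot'],s['contact_force'])
to(.60,-.162,.25,-2.5)"
```

```text
[0.49210248 0.33185408 0.20802415] [-179.68801597   -0.35651188    3.53625644] [ 0.55356609 -0.24997652 -0.54224385]
shift [ 0.0775  0.4993 -0.0442] spin 0.1054 t 6.725
```

```bash
python3 -c "
from h import *
c=cam('wrist');print(sensors.get_state()['tcp_pos'],sensors.get_state()['eef_rot']);save(c,'w3',(210,90,410,300),2.8);import pickle;pickle.dump(c,open('w3.pkl','wb'))"
```

```text
[0.49153392 0.33139508 0.20689352] [-179.75095628   -0.26270883    3.52025339]
```

View pics/w3.png

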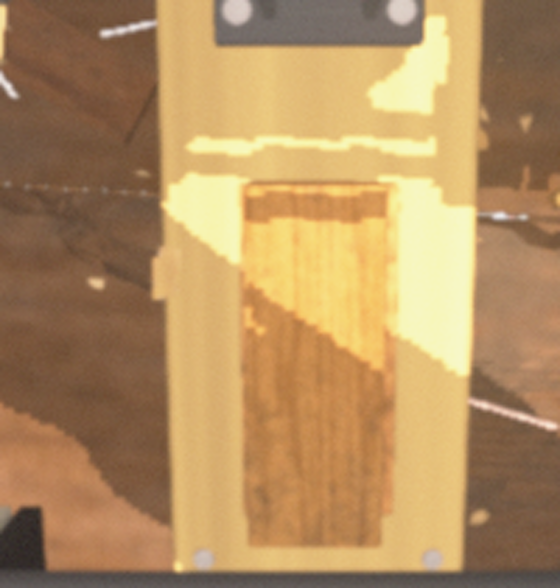

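Block top in the crop: far edge row 186 (243–387), near edge row 546 (248–382). The seat shows only on the right, with its edge at about column 397.

```bash
python3 -c "
from h import *
import pickle;c=pickle.load(open('w3.pkl','rb'))
f=lambda x,y:(x/2.8+210,y/2.8+90)
quad(c,[f(243,186),f(387,186),f(382,546),f(248,546)],.053)
quad(c,[f(242,182),f(397,182),f(393,514),f(248,514)],.018)
a=np.radians(3.5);n=np.array([-np.sin(a),np.cos(a)])
for y in (240,500):
  L=(168 if y==240 else 174); Rr=(473 if y==240 else 465)
  P=[px(c,f(q,y),.015)[:2] for q in (L,Rr)]; print('board v',[p@n for p in P],np.mean([p@n for p in P]))
P=[px(c,f(q,300),.053)[:2] for q in (244,386)];print('block v',[p@n for p in P],np.mean([p@n for p in P]))
P=[px(c,f(q,300),.018)[:2] for q in (244,396)];print('seat v',[p@n for p in P])
"
```

```text
[0.4903 0.3313] sides [0.0445 0.1185 0.0451 0.1186] yaw 3.63
[0.49   0.3294] sides [0.0531 0.1201 0.0537 0.1201] yaw 3.87
board v [np.float64(0.35222151735314666), np.float64(0.24546399724075713)] 0.29884275729695187
board v [np.float64(0.3530181184684855), np.float64(0.24472857815420532)] 0.29887334831134543
block v [np.float64(0.3233085920355555), np.float64(0.27829679102055666)] 0.30080269152805605
seat v [np.float64(0.32566156255473067), np.float64(0.2722499520724018)]
```

Call:
drive_tool:
  rows:
    - {"x":0.0775,"y":0.499,"z":-0.024,"spin":0.105,"fingers":1}
    - {"x":0.0775,"y":0.499,"z":-0.024,"spin":0.105,"fingers":1}
    - {"x":0.0775,"y":0.499,"z":-0.024,"spin":0.105,"fingers":1}
    - {"x":0.0775,"y":0.499,"z":-0.024,"spin":0.105,"fingers":1}
    - {"x":0.0775,"y":0.499,"z":-0.024,"spin":0.105,"fingers":1}
    - {"x":0.0775,"y":0.499,"z":-0.024,"spin":0.105,"fingers":1}
    - {"x":0.0775,"y":0.499,"z":-0.024,"spin":0.105,"fingers":1}
    - {"x":0.0775,"y":0.499,"z":-0.024,"spin":0.105,"fingers":1}
    - {"x":0.0775,"y":0.499,"z":-0.024,"spin":0.105,"fingers":1}
    - {"x":0.0775,"y":0.499,"z":-0.024,"spin":0.105,"fingers":1}

```text
time_s: 8.02
tcp_pos: [0.5974, -0.1635, 0.2252]
eef_rot: [-180.0, 0.1, -2.6]
contact_force: [-0.6, 0.4, 0.5]
gripper_width: 0.0878
gripper_force: 0.0
```

```bash
python3 -c "
from h import *
s=sensors.get_state();print(s['tcp_pos'],s['eef_rot'],s['qd'].round(1))
c=cam('wrist');save(c,'w4');import pickle;pickle.dump(c,open('w4.pkl','wb'));print(proj(c,[.642,-.161,.02]),proj(c,[.466,-.128,.045]))"
```

```text
[ 0.5974463  -0.16352107  0.22517006] [-1.79985696e+02  1.46301218e-01 -2.60571946e+00] [ 2.1 -1.1 -0.3 -0.1 -0.1 -0.4]
[316.55186426 166.32625203] [293.25249316 337.61103709]
```

View pics/w4.png

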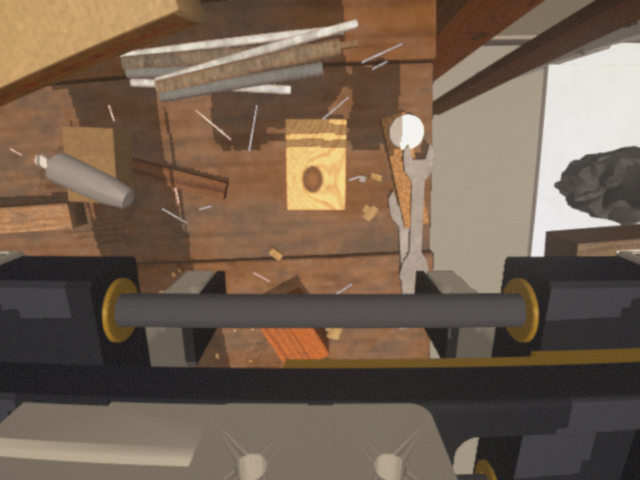

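The knot board corners are (286,119),(347,119),(345,209),(287,210). A spanner and scrap lie about 38 px to its right, under a white knob at (407,131), so I'll check the knob's height.

```bash
python3 -c "
from h import *
import pickle;c=pickle.load(open('w4.pkl','rb'));t=cam('top')
quad(c,[(286,119),(347,119),(345,209),(287,210)],.02)
for z in (0,.02,.04,.06): print(z,px(c,(407,131),z),px(t,(487,183),z), px(c,(385,190),z))
to(.642,-.161,.1,-2.5)"
```

```text
[ 0.6429 -0.1607] sides [0.0597 0.0893 0.06   0.0904] yaw -3.06
0 [ 0.67305987 -0.2565312   0.        ] [ 0.67715964 -0.25878195  0.        ] [ 0.61241406 -0.23322654  0.        ]
0.02 [ 0.67263128 -0.25187307  0.02      ] [ 0.67255777 -0.25274959  0.02      ] [ 0.61507926 -0.22975727  0.02      ]
0.04 [ 0.6722027  -0.24721495  0.04      ] [ 0.6679559  -0.24671722  0.04      ] [ 0.61774446 -0.22628801  0.04      ]
0.06 [ 0.67177411 -0.24255682  0.06      ] [ 0.66335403 -0.24068486  0.06      ] [ 0.62040966 -0.22281875  0.06      ]
shift [ 0.0443 -0.003   0.126 ] spin 0.0006 t 8.125
```

Call:
drive_tool:
  rows:
    - {"x":0.045,"y":-0.003,"z":0.06,"spin":0.006,"fingers":0.75}
    - {"x":0.045,"y":-0.003,"z":0.12,"spin":0.006,"fingers":0.75}
    - {"x":0.045,"y":-0.003,"z":0.126,"spin":0.006,"fingers":0.75}
    - {"x":0.045,"y":-0.003,"z":0.126,"spin":0.006,"fingers":0.75}
    - {"x":0.045,"y":-0.003,"z":0.126,"spin":0.006,"fingers":0.75}
    - {"x":0.045,"y":-0.003,"z":0.126,"spin":0.006,"fingers":0.75}

```text
time_s: 8.88
tcp_pos: [0.6444, -0.162, 0.1036]
eef_rot: [-180.0, -0.2, -2.8]
contact_force: [-0.9, 0.1, 0.6]
gripper_width: 0.0765
gripper_force: 0.0
```

```bash
python3 -c "
from h import *
s=sensors.get_state();print(s['tcp_pos'],s['eef_rot'],s['qd'].round(1))
to(.6429,-.1607,.023,-2.9)"
```

```text
[ 0.64443547 -0.16204417  0.1035796 ] [-179.99415665   -0.23291567   -2.83732407] [-0.2  0.4 -0.5 -0.   0.3  0.1]
shift [-0.0019 -0.0013  0.0806] spin 0.0011 t 8.875
```

Call:
drive_tool:
  rows:
    - {"x":-0.001,"y":-0.001,"z":0.04,"spin":0,"fingers":0.75}
    - {"x":-0.001,"y":-0.001,"z":0.07,"spin":0,"fingers":0.75}
    - {"x":-0.001,"y":-0.001,"z":0.077,"spin":0,"fingers":0.75}
    - {"x":-0.001,"y":-0.001,"z":0.077,"spin":0,"fingers":0.75}
    - {"x":-0.001,"y":-0.001,"z":0.077,"spin":0,"fingers":0.75}
    - {"x":-0.001,"y":-0.001,"z":0.077,"spin":0,"fingers":0.75}

```text
time_s: 9.62
tcp_pos: [0.6431, -0.1611, 0.0252]
eef_rot: [-180.0, -0.1, -2.8]
contact_force: [-0.1, 0.6, 0.8]
gripper_width: 0.0762
gripper_force: 0.0
```

Call:
drive_tool:
  rows:
    - {"x":0,"y":0,"z":0,"spin":0,"fingers":-1}
    - {"x":0,"y":0,"z":0,"spin":0,"fingers":-1}
    - {"x":0,"y":0,"z":0,"spin":0,"fingers":-1}
    - {"x":0,"y":0,"z":0,"spin":0,"fingers":-1}
    - {"x":0,"y":0,"z":0,"spin":0,"fingers":-1}
    - {"x":0,"y":0,"z":0,"spin":0,"fingers":-1}
  newtons: 15

```text
time_s: 10.38
tcp_pos: [0.6423, -0.161, 0.0238]
eef_rot: [-180.0, 0.0, -2.9]
contact_force: [0.0, 0.2, -0.6]
gripper_width: 0.0223
gripper_force: 0.0
```

```bash
python3 -c "
from h import *
s=sensors.get_state();print(s['tcp_pos'],s['eef_rot'],s['qd'].round(1))
to(.49,.330,.18,3.5)"
```

```text
[ 0.64231221 -0.16100901  0.02382168] [-1.79999932e+02  4.66840011e-03 -2.85276802e+00] [ 0.1  0.   0.   0.1  0.  -0. ]
shift [-0.1766 -0.4828 -0.1562] spin -0.1109 t 10.375
```

The jaws closed past 60 mm without force, so I'll look.

```bash
python3 -c "
from h import *
c=cam('wrist');t=cam('top');s=cam('scene')
a=c['pixels'][0:480];b=cv2.resize(s['pixels'][260:460,380:560],None,fx=1.6,fy=2.4)
cv2.imwrite('pics/w5.png',cv2.resize(a,(512,480))[...,::-1] if 0 else np.hstack([cv2.resize(a,(512,480)),b[:480]])[...,::-1])"
```

```text
(no output)
```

View pics/w5.png

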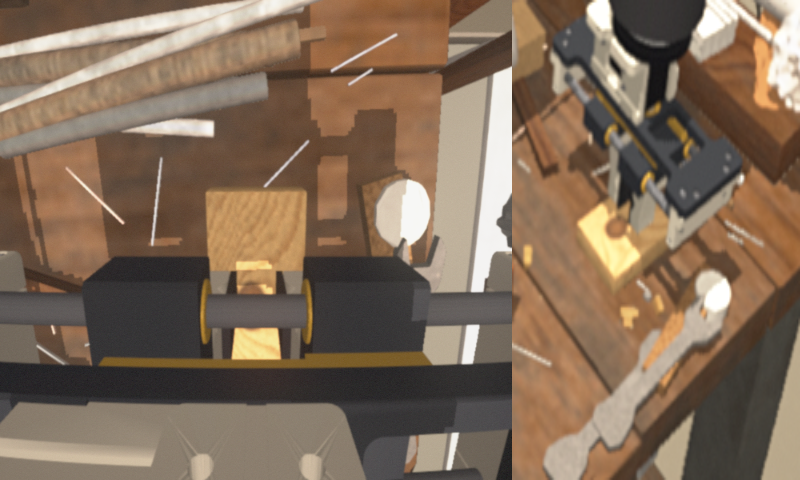

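```bash
python3 -c "
from h import *
s=cam('scene');im=cv2.resize(s['pixels'][310:390,400:500,::-1],None,fx=7,fy=7,interpolation=2)
st=sensors.get_state();p=st['tcp_pos'];print(p,st['gripper_width'],st['contact_force'],r.tip_reach)
for dz,col in ((0,(255,0,0)),(-.019,(0,0,255))):
  for dy in (-.011,.011):
    u=(proj(s,p+[0,dy,dz])-[400,310])*7;cv2.circle(im,tuple(int(v) for v in u),5,col,2)
for x,y in ((.045,.03),(.045,-.03),(-.045,-.03),(-.045,.03)):
  u=(proj(s,[.6429+x,-.1607+y-.05*x,.02])-[400,310])*7;cv2.circle(im,tuple(int(v) for v in u),5,(0,255,0),2)
cv2.imwrite('pics/s5.png',im)"
```

```text
[ 0.64232666 -0.16102462  0.02385321] 0.006406842275042073 [-0.58638922 -1.13905696 -0.20245213] 0.019
```

View pics/s5.png

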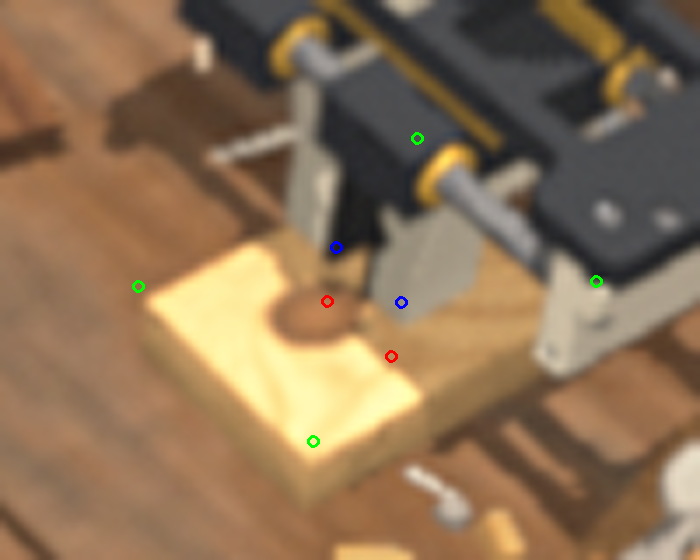

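In this crop the fingertips sit at the reported TCP height (blue), not 19 mm below it. The real tip reach is therefore near zero, and the jaws closed just above the board. I'll reopen, go lower in small steps and watch the force.

Call:
drive_tool:
  rows:
    - {"x":0,"y":0,"z":-0.004,"spin":0,"fingers":0.75}
    - {"x":0,"y":0,"z":-0.004,"spin":0,"fingers":0.75}
    - {"x":0,"y":0,"z":-0.004,"spin":0,"fingers":0.75}
    - {"x":0,"y":0,"z":-0.004,"spin":0,"fingers":0.75}
    - {"x":0,"y":0,"z":-0.004,"spin":0,"fingers":0.75}
    - {"x":0,"y":0,"z":-0.004,"spin":0,"fingers":0.75}
    - {"x":0,"y":0,"z":-0.004,"spin":0,"fingers":0.75}
    - {"x":0,"y":0,"z":0,"spin":0,"fingers":0.75}
    - {"x":0,"y":0,"z":0.003,"spin":0,"fingers":0.75}
    - {"x":0,"y":0,"z":0.006,"spin":0,"fingers":0.75}

```text
time_s: 11.82
tcp_pos: [0.6422, -0.161, 0.0175]
eef_rot: [180.0, 0.0, -2.9]
contact_force: [0.3, -0.2, 1.0]
gripper_width: 0.0766
gripper_force: 0.0
```

Call:
drive_tool:
  rows:
    - {"x":0,"y":0,"z":0.002,"spin":0,"fingers":0.75}
    - {"x":0,"y":0,"z":0.003,"spin":0,"fingers":0.75}
    - {"x":0,"y":0,"z":0.004,"spin":0,"fingers":0.75}

```text
time_s: 12.2
tcp_pos: [0.6424, -0.161, 0.0139]
eef_rot: [180.0, -0.0, -2.9]
contact_force: [0.2, -0.1, 0.5]
gripper_width: 0.0764
gripper_force: 0.0
```

Call:
drive_tool:
  rows:
    - {"x":0,"y":0,"z":0.002,"spin":0,"fingers":0.75}
    - {"x":0,"y":0,"z":0.004,"spin":0,"fingers":0.75}
    - {"x":0,"y":0,"z":0.006,"spin":0,"fingers":0.75}
    - {"x":0,"y":0,"z":0.006,"spin":0,"fingers":0.75}

```text
time_s: 12.7
tcp_pos: [0.6422, -0.161, 0.0076]
eef_rot: [180.0, 0.0, -2.9]
contact_force: [0.4, -1.1, -0.4]
gripper_width: 0.0767
gripper_force: 0.0
```

Call:
drive_tool:
  rows:
    - {"x":0,"y":0,"z":0,"spin":0,"fingers":-1}
    - {"x":0,"y":0,"z":0,"spin":0,"fingers":-1}
    - {"x":0,"y":0,"z":0,"spin":0,"fingers":-1}
    - {"x":0,"y":0,"z":0,"spin":0,"fingers":-1}
    - {"x":0,"y":0,"z":0,"spin":0,"fingers":-1}
  newtons: 15

```text
time_s: 13.32
tcp_pos: [0.6424, -0.161, 0.008]
eef_rot: [-180.0, -0.0, -2.9]
contact_force: [0.5, 0.2, 0.3]
gripper_width: 0.0593
gripper_force: 15.0
```

```bash
python3 -c "
from h import *
s=sensors.get_state();print(s['tcp_pos'],s['eef_rot'],s['qd'].round(1))
to(.49,.330,.17,3.5)"
```

```text
[ 0.64239227 -0.16102881  0.00795834] [-1.79999852e+02 -1.02914738e-02 -2.85166976e+00] [-0.1 -0.1  0.  -0.  -0.1 -0.1]
shift [-0.1766 -0.4828 -0.1621] spin -0.1109 t 13.325
```

Call:
drive_tool:
  rows:
    - {"x":0,"y":0,"z":-0.05,"spin":0,"fingers":-1}
    - {"x":0,"y":0,"z":-0.11,"spin":0,"fingers":-1}
    - {"x":-0.177,"y":-0.483,"z":-0.162,"spin":-0.111,"fingers":-1}
    - {"x":-0.177,"y":-0.483,"z":-0.162,"spin":-0.111,"fingers":-1}
    - {"x":-0.177,"y":-0.483,"z":-0.162,"spin":-0.111,"fingers":-1}
    - {"x":-0.177,"y":-0.483,"z":-0.162,"spin":-0.111,"fingers":-1}
    - {"x":-0.177,"y":-0.483,"z":-0.162,"spin":-0.111,"fingers":-1}
    - {"x":-0.177,"y":-0.483,"z":-0.162,"spin":-0.111,"fingers":-1}
    - {"x":-0.177,"y":-0.483,"z":-0.162,"spin":-0.111,"fingers":-1}
    - {"x":-0.177,"y":-0.483,"z":-0.162,"spin":-0.111,"fingers":-1}

```text
time_s: 14.58
tcp_pos: [0.4936, 0.3158, 0.1686]
eef_rot: [-180.0, -0.0, 3.5]
contact_force: [1.7, -0.0, -0.5]
gripper_width: 0.06
gripper_force: 15.0
```

Call:
drive_tool:
  rows:
    - {"x":0,"y":0,"z":0,"spin":0,"fingers":-1}
    - {"x":0,"y":0,"z":0,"spin":0,"fingers":-1}
    - {"x":0,"y":0,"z":0,"spin":0,"fingers":-1}
    - {"x":0,"y":0,"z":0,"spin":0,"fingers":-1}
    - {"x":0,"y":0,"z":0,"spin":0,"fingers":-1}
    - {"x":0,"y":0,"z":0,"spin":0,"fingers":-1}

```text
time_s: 15.32
tcp_pos: [0.4948, 0.3136, 0.1682]
eef_rot: [-180.0, -0.0, 3.5]
contact_force: [-0.3, 0.2, -0.7]
gripper_width: 0.0595
gripper_force: 15.0
```

```bash
python3 -c "
from h import *
s=sensors.get_state();print(s['tcp_pos'],s['eef_rot'],s['qd'].round(1))
to(.4895,.330,.063,3.5)"
```

```text
[0.49482697 0.31358443 0.16817361] [-1.79997622e+02 -1.42163253e-03  3.46470219e+00] [ 0.2  0.   0.   0.1 -0.  -0. ]
shift [-0.0043 -0.0167  0.1052] spin -0.0006 t 15.325
```

Call:
drive_tool:
  rows:
    - {"x":-0.0043,"y":-0.0167,"z":0.04,"spin":0,"fingers":-1}
    - {"x":-0.0043,"y":-0.0167,"z":0.08,"spin":0,"fingers":-1}
    - {"x":-0.0043,"y":-0.0167,"z":0.09,"spin":0,"fingers":-1}
    - {"x":-0.0043,"y":-0.0167,"z":0.09,"spin":0,"fingers":-1}
    - {"x":-0.0043,"y":-0.0167,"z":0.09,"spin":0,"fingers":-1}
    - {"x":-0.0043,"y":-0.0167,"z":0.09,"spin":0,"fingers":-1}
    - {"x":-0.0043,"y":-0.0167,"z":0.09,"spin":0,"fingers":-1}

```text
time_s: 16.2
tcp_pos: [0.4896, 0.3307, 0.0791]
eef_rot: [-179.9, -0.1, 3.5]
contact_force: [0.8, -1.0, -0.7]
gripper_width: 0.0595
gripper_force: 15.0
```

```bash
python3 -c "
from h import *
to(.4895,.330,.0615,3.5)
c=cam('wrist');save(c,'w6',(200,80,440,260),3);import pickle;pickle.dump(c,open('w6.pkl','wb'))"
```

```text
shift [-0.0002  0.0007  0.0176] spin 0.0001 t 16.2
```

Alignment is within 1 mm, so I'll lower it, release and back off.

Call:
drive_tool:
  rows:
    - {"x":0,"y":0.0005,"z":0.008,"spin":0,"fingers":-1}
    - {"x":0,"y":0.0005,"z":0.013,"spin":0,"fingers":-1}
    - {"x":0,"y":0.0005,"z":0.016,"spin":0,"fingers":-1}
    - {"x":0,"y":0.0005,"z":0.017,"spin":0,"fingers":-1}
    - {"x":0,"y":0.0005,"z":0.017,"spin":0,"fingers":-1}
    - {"x":0,"y":0.0005,"z":0.017,"spin":0,"fingers":-1}

```text
time_s: 17.0
tcp_pos: [0.4894, 0.3301, 0.0612]
eef_rot: [-180.0, -0.0, 3.5]
contact_force: [0.9, -0.6, -0.3]
gripper_width: 0.0593
gripper_force: 15.0
```

Call:
drive_tool:
  rows:
    - {"x":0,"y":0,"z":0,"spin":0,"fingers":0.6}
    - {"x":0,"y":0,"z":0,"spin":0,"fingers":0.8}
    - {"x":0,"y":0,"z":0,"spin":0,"fingers":1}
    - {"x":0,"y":0,"z":0,"spin":0,"fingers":1}
    - {"x":0,"y":0,"z":0,"spin":0,"fingers":1}
    - {"x":0,"y":0,"z":-0.03,"spin":0,"fingers":1}
    - {"x":0,"y":0,"z":-0.09,"spin":0,"fingers":1}
    - {"x":0,"y":0,"z":-0.15,"spin":0,"fingers":1}
    - {"x":0,"y":0,"z":-0.15,"spin":0,"fingers":1}
    - {"x":0,"y":0,"z":-0.15,"spin":0,"fingers":1}

```text
time_s: 18.25
tcp_pos: [0.4891, 0.3298, 0.2113]
eef_rot: [-180.0, -0.0, 3.5]
contact_force: [-0.5, -0.6, -0.3]
gripper_width: 0.0874
gripper_force: 0.0
```

```bash
python3 -c "
from h import *
s=sensors.get_state();print(s['tcp_pos'],s['eef_rot'])
c=cam('wrist');save(c,'w7',(210,90,410,300),2.8);import pickle;pickle.dump(c,open('w7.pkl','wb'))
to(.4645,-.127,.10,26.7)"
```

```text
[0.48906492 0.32979625 0.21128262] [-1.79959119e+02 -1.44437682e-03  3.49318602e+00]
shift [-0.052   0.4541  0.1107] spin -0.405 t 18.3
```

View pics/w7.png

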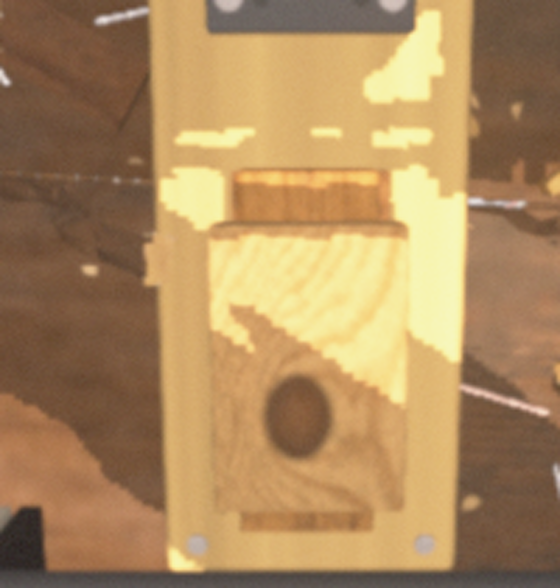

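The knot board (208–408, 226–511) lies square and centred on the pale block. Now a wrist look at the red block.

```bash
python3 -c "
from h import *
import pickle;c=pickle.load(open('w7.pkl','rb'))
f=lambda x,y:(x/2.8+210,y/2.8+90)
quad(c,[f(209,226),f(408,226),f(404,511),f(215,511)],.073)
to(.424,-.147,.21,26.7)"
```

```text
[0.4899 0.3306] sides [0.0588 0.0891 0.0598 0.0891] yaw 3.71
shift [-0.0937  0.4716  0.0008] spin -0.405 t 18.3
```

Call:
drive_tool:
  rows:
    - {"x":-0.094,"y":0.472,"z":0,"spin":-0.405,"fingers":1}
    - {"x":-0.094,"y":0.472,"z":0,"spin":-0.405,"fingers":1}
    - {"x":-0.094,"y":0.472,"z":0,"spin":-0.405,"fingers":1}
    - {"x":-0.094,"y":0.472,"z":0,"spin":-0.405,"fingers":1}
    - {"x":-0.094,"y":0.472,"z":0,"spin":-0.405,"fingers":1}
    - {"x":-0.094,"y":0.472,"z":0,"spin":-0.405,"fingers":1}
    - {"x":-0.094,"y":0.472,"z":0,"spin":-0.405,"fingers":1}
    - {"x":-0.094,"y":0.472,"z":0,"spin":-0.405,"fingers":1}
    - {"x":-0.094,"y":0.472,"z":0,"spin":-0.405,"fingers":1}
    - {"x":-0.094,"y":0.472,"z":0,"spin":-0.405,"fingers":1}

```text
time_s: 19.55
tcp_pos: [0.4238, -0.147, 0.2102]
eef_rot: [-180.0, 0.1, 26.7]
contact_force: [1.4, -0.2, -0.2]
gripper_width: 0.0874
gripper_force: 0.0
```

Call:
drive_tool:
  rows:
    - {"x":0,"y":0,"z":0,"spin":0,"fingers":1}
    - {"x":0,"y":0,"z":0,"spin":0,"fingers":1}
    - {"x":0,"y":0,"z":0,"spin":0,"fingers":1}
    - {"x":0,"y":0,"z":0,"spin":0,"fingers":1}

```text
time_s: 20.05
tcp_pos: [0.4245, -0.1466, 0.2112]
eef_rot: [180.0, -0.0, 26.8]
contact_force: [-0.4, 0.3, -1.5]
gripper_width: 0.0876
gripper_force: 0.0
```

```bash
python3 -c "
from h import *
s=sensors.get_state();print(s['tcp_pos'],s['eef_rot'])
c=cam('wrist');save(c,'w8',(190,70,450,265),3);import pickle;pickle.dump(c,open('w8.pkl','wb'))
print(proj(c,[.4645,-.127,.045]))"
```

```text
[ 0.42449914 -0.14661587  0.21118645] [ 1.79998930e+02 -9.05309477e-03  2.67506733e+01]
[321.00965441 169.77830597]
```

View pics/w8.png

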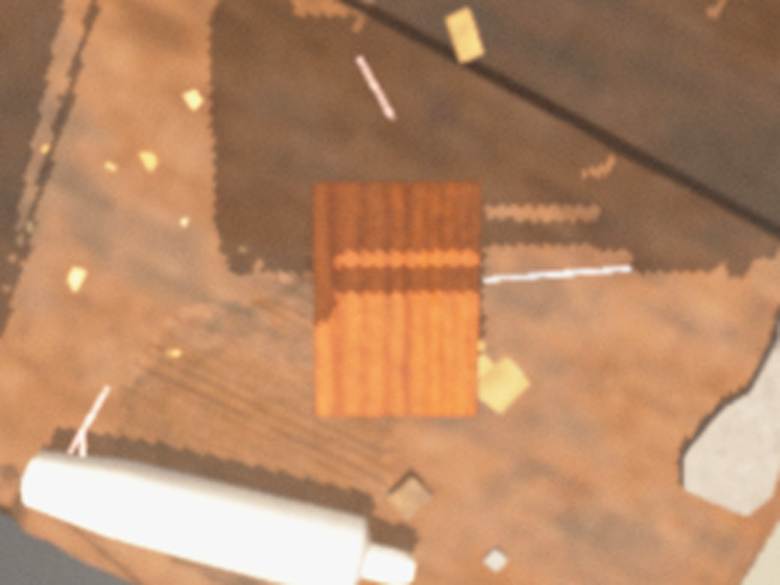

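The red block top corners are (314,183),(481,183),(477,415),(317,417). The tube behind it is clear of the fingers.

```bash
python3 -c "
from h import *
import pickle;c=pickle.load(open('w8.pkl','rb'))
f=lambda x,y:(x/3+190,y/3+70)
P=[f(314,183),f(481,183),f(477,415),f(317,417)]
quad(c,P,.045)
m=np.mean([px(c,p,.045) for p in P],0)
to(m[0],m[1],.016,26.8)"
```

```text
[ 0.4643 -0.1285] sides [0.0491 0.0692 0.0493 0.0698] yaw 26.71
shift [0.0438 0.0017 0.1952] spin -0.001 t 20.1
```

Call:
drive_tool:
  rows:
    - {"x":0.0438,"y":0.0017,"z":0.06,"spin":0,"fingers":1}
    - {"x":0.0438,"y":0.0017,"z":0.11,"spin":0,"fingers":1}
    - {"x":0.0438,"y":0.0017,"z":0.13,"spin":0,"fingers":1}
    - {"x":0.0438,"y":0.0017,"z":0.13,"spin":0,"fingers":1}
    - {"x":0.0438,"y":0.0017,"z":0.15,"spin":0,"fingers":1}
    - {"x":0.0438,"y":0.0017,"z":0.175,"spin":0,"fingers":1}
    - {"x":0.0438,"y":0.0017,"z":0.193,"spin":0,"fingers":1}
    - {"x":0.0438,"y":0.0017,"z":0.195,"spin":0,"fingers":1}
    - {"x":0.0438,"y":0.0017,"z":0.195,"spin":0,"fingers":1}
    - {"x":0.0438,"y":0.0017,"z":0.195,"spin":0,"fingers":1}

```text
time_s: 21.35
tcp_pos: [0.4652, -0.1287, 0.0173]
eef_rot: [180.0, -0.1, 26.7]
contact_force: [-0.4, -0.3, -0.1]
gripper_width: 0.0874
gripper_force: 0.0
```

Call:
drive_tool:
  rows:
    - {"x":0,"y":0,"z":0,"spin":0,"fingers":-1}
    - {"x":0,"y":0,"z":0,"spin":0,"fingers":-1}
    - {"x":0,"y":0,"z":0,"spin":0,"fingers":-1}
    - {"x":0,"y":0,"z":0,"spin":0,"fingers":-1}
    - {"x":0,"y":0,"z":0,"spin":0,"fingers":-1}
    - {"x":0,"y":0,"z":0,"spin":0,"fingers":-1}
    - {"x":0,"y":0,"z":0,"spin":0,"fingers":-1}
  newtons: 15

```text
time_s: 22.22
tcp_pos: [0.4642, -0.1288, 0.0161]
eef_rot: [-180.0, 0.0, 26.7]
contact_force: [-0.7, -0.4, 0.9]
gripper_width: 0.0497
gripper_force: 15.0
```

```bash
python3 -c "
from h import *
s=sensors.get_state();print(s['tcp_pos'],s['eef_rot'])
to(.49,.3305,.2,3.5)"
```

```text
[ 0.46424656 -0.12879198  0.01612505] [-1.79998245e+02  1.94481978e-03  2.67083593e+01]
shift [ 0.2294 -0.3987 -0.1839] spin 0.4051 t 22.225
```

Gripped at 49.7 mm and centred. Lift and carry.

Call:
drive_tool:
  rows:
    - {"x":0,"y":0,"z":-0.05,"spin":0,"fingers":-1}
    - {"x":0,"y":0,"z":-0.11,"spin":0,"fingers":-1}
    - {"x":0,"y":0,"z":-0.17,"spin":0,"fingers":-1}
    - {"x":0.2294,"y":-0.3987,"z":-0.184,"spin":0.405,"fingers":-1}
    - {"x":0.2294,"y":-0.3987,"z":-0.184,"spin":0.405,"fingers":-1}
    - {"x":0.2294,"y":-0.3987,"z":-0.184,"spin":0.405,"fingers":-1}
    - {"x":0.2294,"y":-0.3987,"z":-0.184,"spin":0.405,"fingers":-1}
    - {"x":0.2294,"y":-0.3987,"z":-0.184,"spin":0.405,"fingers":-1}
    - {"x":0.2294,"y":-0.3987,"z":-0.184,"spin":0.405,"fingers":-1}
    - {"x":0.2294,"y":-0.3987,"z":-0.184,"spin":0.405,"fingers":-1}

```text
time_s: 23.48
tcp_pos: [0.4873, 0.2911, 0.1989]
eef_rot: [180.0, 0.0, 3.5]
contact_force: [1.4, 0.6, -0.8]
gripper_width: 0.0498
gripper_force: 15.0
```

Call:
drive_tool:
  rows:
    - {"x":0,"y":0,"z":0,"spin":0,"fingers":-1}
    - {"x":0,"y":0,"z":0,"spin":0,"fingers":-1}
    - {"x":0,"y":0,"z":0,"spin":0,"fingers":-1}
    - {"x":0,"y":0,"z":0,"spin":0,"fingers":-1}

```text
time_s: 23.98
tcp_pos: [0.4879, 0.2881, 0.1991]
eef_rot: [-180.0, -0.0, 3.4]
contact_force: [0.1, 0.1, -0.2]
gripper_width: 0.0495
gripper_force: 15.0
```

```bash
python3 -c "
from h import *
to(.49,.3305,.105,3.5)"
```

```text
shift [ 0.0046 -0.0422  0.0942] spin -0.0012 t 23.975
```

Call:
drive_tool:
  rows:
    - {"x":0.0046,"y":-0.0422,"z":0.02,"spin":0,"fingers":-1}
    - {"x":0.0046,"y":-0.0422,"z":0.06,"spin":0,"fingers":-1}
    - {"x":0.0046,"y":-0.0422,"z":0.09,"spin":0,"fingers":-1}
    - {"x":0.0046,"y":-0.0422,"z":0.094,"spin":0,"fingers":-1}
    - {"x":0.0046,"y":-0.0422,"z":0.094,"spin":0,"fingers":-1}
    - {"x":0.0046,"y":-0.0422,"z":0.094,"spin":0,"fingers":-1}
    - {"x":0.0046,"y":-0.0422,"z":0.094,"spin":0,"fingers":-1}
    - {"x":0.0046,"y":-0.0422,"z":0.094,"spin":0,"fingers":-1}

```text
time_s: 24.98
tcp_pos: [0.49, 0.3317, 0.1056]
eef_rot: [-180.0, -0.0, 3.5]
contact_force: [0.4, 0.1, -0.5]
gripper_width: 0.0501
gripper_force: 15.0
```

```bash
python3 -c "
from h import *
to(.49,.3305,.0893,3.5)"
```

```text
shift [-0.0001  0.0012  0.0163] spin 0.0001 t 24.975
```

Call:
drive_tool:
  rows:
    - {"x":0,"y":0.001,"z":0.008,"spin":0,"fingers":-1}
    - {"x":0,"y":0.001,"z":0.012,"spin":0,"fingers":-1}
    - {"x":0,"y":0.001,"z":0.015,"spin":0,"fingers":-1}
    - {"x":0,"y":0.001,"z":0.016,"spin":0,"fingers":-1}
    - {"x":0,"y":0.001,"z":0.016,"spin":0,"fingers":-1}
    - {"x":0,"y":0.001,"z":0.016,"spin":0,"fingers":-1}

```text
time_s: 25.72
tcp_pos: [0.4898, 0.3304, 0.0891]
eef_rot: [180.0, 0.0, 3.5]
contact_force: [-1.8, -1.3, 3.2]
gripper_width: 0.0497
gripper_force: 15.0
```

Call:
drive_tool:
  rows:
    - {"x":0,"y":0,"z":0,"spin":0,"fingers":0.4}
    - {"x":0,"y":0,"z":0,"spin":0,"fingers":0.8}
    - {"x":0,"y":0,"z":0,"spin":0,"fingers":1}
    - {"x":0,"y":0,"z":0,"spin":0,"fingers":1}
    - {"x":0,"y":0,"z":0,"spin":0,"fingers":1}
    - {"x":0,"y":0,"z":0,"spin":0,"fingers":1}
    - {"x":0,"y":0,"z":-0.03,"spin":0,"fingers":1}
    - {"x":0,"y":0,"z":-0.09,"spin":0,"fingers":1}
    - {"x":0,"y":0,"z":-0.14,"spin":0,"fingers":1}
    - {"x":0,"y":0,"z":-0.14,"spin":0,"fingers":1}

```text
time_s: 26.98
tcp_pos: [0.4917, 0.3321, 0.2339]
eef_rot: [-179.7, -0.4, 3.5]
contact_force: [0.8, 0.6, -0.7]
gripper_width: 0.0875
gripper_force: 0.0
```

```bash
python3 -c "
from h import *
s=sensors.get_state();print(s['tcp_pos'],s['joints'])
c=cam('wrist');t=cam('top')
cv2.imwrite('pics/w9.png',np.hstack([cv2.resize(c['pixels'][60:300,190:430],None,fx=2,fy=2,interpolation=2),cv2.resize(cam('scene')['pixels'][80:280,170:350],(300,480),interpolation=2)])[...,::-1]);import pickle;pickle.dump(c,open('w9.pkl','wb'))"
```

```text
[0.49167584 0.33213142 0.23388925] [ 52.94713265  12.04684167  -9.10286589   0.07507353 -68.36020983
  40.55847293]
```

View pics/w9.png

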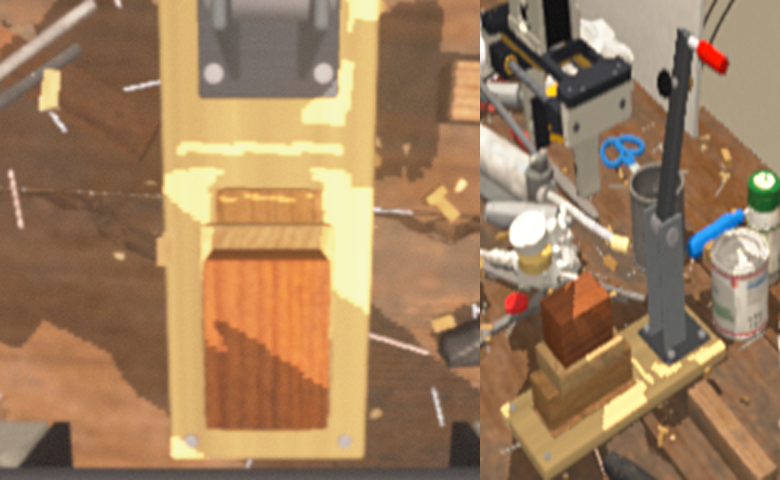

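The stack is square on the seat: the red block (204–330, 250–430) sits on the board and pale block, and the hold-down is up. Next I compute the handle path in seat axes. The tool yaw equals the seat yaw, so tool x = seat x, tool y = −seat y and tool z = down.

```bash
cat >> h.py <<'E'
e=np.array([.9981,.061]);n=np.array([-.061,.9981]);S0=np.array([.490,.3297])
def seat():
    s=sensors.get_state();d=s['tcp_pos'][:2]-S0;return np.array([d@e,d@n,s['tcp_pos'][2]])
E
python3 -c "
from h import *
import pickle;c=pickle.load(open('w9.pkl','rb'))
f=lambda x,y:(x/2+190,y/2+60)
quad(c,[f(206,258),f(330,258),f(328,428),f(205,428)],.118)
print(seat())
for th in (1.83,1.57,1.3,1.1,.9,.75,.5,.3,.2,.14,.08): print(th,np.round([.130-.168*np.cos(th),.135+.168*np.sin(th)],4))
"
```

```text
[0.4906 0.3308] sides [0.0481 0.0697 0.0505 0.0698] yaw 3.18
[-0.00058566  0.00050445  0.22822004]
1.83 [0.1731 0.2974]
1.57 [0.1299 0.303 ]
1.3 [0.0851 0.2969]
1.1 [0.0538 0.2847]
0.9 [0.0256 0.2666]
0.75 [0.0071 0.2495]
0.5 [-0.0174  0.2155]
0.3 [-0.0305  0.1846]
0.2 [-0.0347  0.1684]
0.14 [-0.0364  0.1584]
0.08 [-0.0375  0.1484]
```

Call:
drive_tool:
  rows:
    - {"x":0,"y":0,"z":-0.06,"spin":0,"fingers":-1}
    - {"x":0,"y":0,"z":-0.12,"spin":0,"fingers":-1}
    - {"x":0,"y":0,"z":-0.14,"spin":0,"fingers":-1}
    - {"x":0.05,"y":0.053,"z":-0.14,"spin":0,"fingers":-1}
    - {"x":0.11,"y":0.053,"z":-0.14,"spin":0,"fingers":-1}
    - {"x":0.17,"y":0.053,"z":-0.14,"spin":0,"fingers":-1}
    - {"x":0.215,"y":0.053,"z":-0.14,"spin":0,"fingers":-1}
    - {"x":0.215,"y":0.053,"z":-0.14,"spin":0,"fingers":-1}
    - {"x":0.215,"y":0.053,"z":-0.14,"spin":0,"fingers":-1}
    - {"x":0.215,"y":0.053,"z":-0.14,"spin":0,"fingers":-1}

```text
time_s: 28.38
tcp_pos: [0.707, 0.2909, 0.3696]
eef_rot: [-180.0, -0.0, 3.5]
contact_force: [-0.7, -0.1, 0.7]
gripper_width: 0.0007
gripper_force: 0.0
```

```bash
python3 -c "
from h import *
print(seat(),sensors.get_state()['gripper_width'],sensors.get_state()['eef_rot'])"
```

```text
[ 0.21418306 -0.05198027  0.36955508] 0.0006976762294553438 [-1.79987120e+02 -3.68707551e-02  3.54298017e+00]
```

Call:
drive_tool:
  rows:
    - {"x":0,"y":0,"z":0.045,"spin":0,"fingers":-1}
    - {"x":0,"y":0,"z":0.085,"spin":0,"fingers":-1}
    - {"x":0,"y":0,"z":0.085,"spin":0,"fingers":-1}
    - {"x":0,"y":0,"z":0.085,"spin":0,"fingers":-1}
    - {"x":-0.015,"y":0,"z":0.085,"spin":0,"fingers":-1}
    - {"x":-0.03,"y":0,"z":0.083,"spin":0,"fingers":-1}
    - {"x":-0.045,"y":0,"z":0.081,"spin":0,"fingers":-1}
    - {"x":-0.06,"y":0,"z":0.08,"spin":0,"fingers":-1}

```text
time_s: 29.38
tcp_pos: [0.648, 0.2873, 0.2917]
eef_rot: [-179.9, -0.2, 3.5]
contact_force: [1.9, 0.2, 3.4]
gripper_width: 0.0001
gripper_force: 1.6
```

```bash
python3 -c "
from h import *
print(seat(),sensors.get_state()['contact_force'])
t=cam('top');s=cam('scene')
cv2.imwrite('pics/s10.png',np.hstack([cv2.resize(s['pixels'][70:270,200:380],(540,600),interpolation=2),cv2.resize(t['pixels'][100:280,170:250],(260,600),interpolation=2)])[...,::-1])"
```

```text
[ 0.1550771  -0.05191031  0.29168319] [1.87531353 0.1938022  3.36160214]
```

View pics/s10.png

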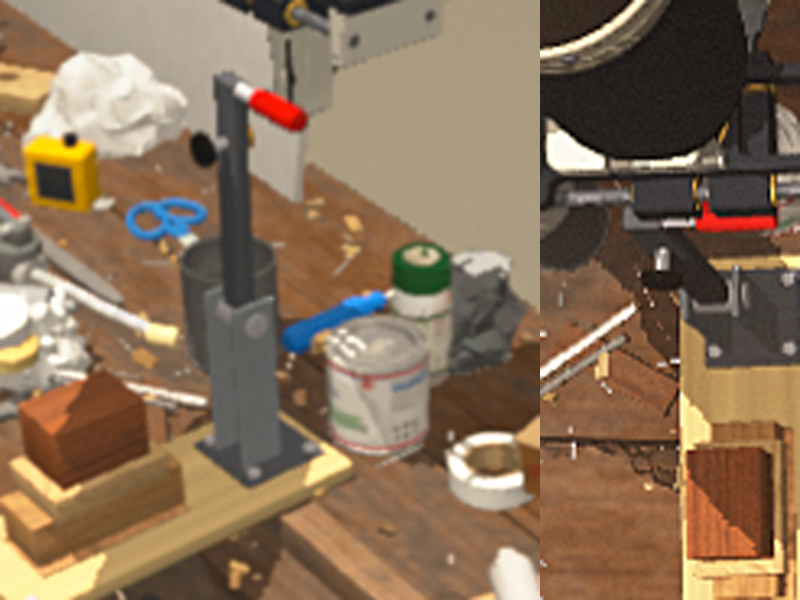

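The view shows the finger behind the red sleeve and the hold-down now near vertical (about 1.6 rad), with the stack untouched. That was my last picture, so from here I'll work from numbers and handle colour detection.

Call:
drive_tool:
  rows:
    - {"x":-0.015,"y":0,"z":0.002,"spin":0,"fingers":-1}
    - {"x":-0.033,"y":0,"z":0.004,"spin":0,"fingers":-1}
    - {"x":-0.051,"y":0,"z":0.008,"spin":0,"fingers":-1}
    - {"x":-0.067,"y":0,"z":0.013,"spin":0,"fingers":-1}
    - {"x":-0.083,"y":0,"z":0.02,"spin":0,"fingers":-1}
    - {"x":-0.097,"y":0,"z":0.028,"spin":0,"fingers":-1}
    - {"x":-0.111,"y":0,"z":0.038,"spin":0,"fingers":-1}

```text
time_s: 30.35
tcp_pos: [0.5364, 0.2802, 0.2503]
eef_rot: [180.0, 0.0, 3.5]
contact_force: [2.1, 1.1, 0.9]
gripper_width: 0.0005
gripper_force: 0.7
```

```bash
cat >> h.py <<'E'
def handle():
    "hold-down angle from the red sleeve in both views"
    for nm in ('scene','top'):
        c=cam(nm);h=cv2.cvtColor(c['pixels'],cv2.COLOR_RGB2HSV)
        m=((h[...,0]<5)|(h[...,0]>174))&(h[...,1]>200)&(h[...,2]>110)
        k,l,st,ce=cv2.connectedComponentsWithStats(m.astype(np.uint8))
        P=lambda t:np.r_[S0+(.13-.168*np.cos(t))*e-.051*n,.135+.168*np.sin(t)]
        best=[]
        for i in range(1,k):
            if st[i,4]<25: continue
            ts=np.linspace(0,1.95,391);d=[np.linalg.norm(proj(c,P(t))-ce[i]) for t in ts];j=int(np.argmin(d));best.append((round(d[j],1),round(ts[j],3),int(st[i,4]),ce[i].round(0).tolist()))
        print(nm,sorted(best)[:2])
E
python3 -c "
from h import *
print(seat(),sensors.get_state()['contact_force']);handle()"
```

```text
[ 0.04328596 -0.05222458  0.25033154] [2.08996667 1.06119547 0.90581993]
scene [(np.float64(0.4), np.float64(0.88), 153, [244.0, 143.0]), (np.float64(28.5), np.float64(0.1), 26, [194.0, 207.0])]
top [(np.float64(82.7), np.float64(0.805), 100, [155.0, 253.0]), (np.float64(191.2), np.float64(1.48), 234, [39.0, 184.0])]
```

Call:
drive_tool:
  rows:
    - {"x":-0.012,"y":0,"z":0.01,"spin":0,"fingers":-1}
    - {"x":-0.024,"y":0,"z":0.02,"spin":0,"fingers":-1}
    - {"x":-0.024,"y":0,"z":0.02,"spin":0,"fingers":-1}
    - {"x":-0.01,"y":0,"z":0.01,"spin":0,"fingers":-1}
    - {"x":0,"y":0,"z":-0.03,"spin":0,"fingers":-1}
    - {"x":0,"y":0,"z":-0.04,"spin":0,"fingers":-1}
    - {"x":-0.025,"y":0.001,"z":-0.04,"spin":0,"fingers":-1}
    - {"x":-0.045,"y":0.001,"z":-0.04,"spin":0,"fingers":-1}
    - {"x":-0.045,"y":0.001,"z":-0.04,"spin":0,"fingers":-1}
    - {"x":-0.045,"y":0.001,"z":-0.04,"spin":0,"fingers":-1}

```text
time_s: 31.7
tcp_pos: [0.4921, 0.2767, 0.2911]
eef_rot: [-180.0, -0.0, 3.5]
contact_force: [0.2, -0.4, 0.1]
gripper_width: 0.0004
gripper_force: 0.0
```

```bash
python3 -c "
from h import *
print(seat(),sensors.get_state()['contact_force']);handle()"
```

```text
[-0.00109939 -0.05301344  0.2910771 ] [ 0.19784513 -0.37535004  0.0676834 ]
scene [(np.float64(0.5), np.float64(0.685), 142, [235.0, 158.0]), (np.float64(28.8), np.float64(0.1), 30, [194.0, 207.0])]
top [(np.float64(191.8), np.float64(1.48), 235, [38.0, 184.0])]
```

Call:
drive_tool:
  rows:
    - {"x":0,"y":0,"z":0.03,"spin":0,"fingers":-1}
    - {"x":-0.002,"y":0,"z":0.042,"spin":0,"fingers":-1}
    - {"x":-0.009,"y":0,"z":0.055,"spin":0,"fingers":-1}
    - {"x":-0.016,"y":0,"z":0.067,"spin":0,"fingers":-1}
    - {"x":-0.022,"y":0,"z":0.08,"spin":0,"fingers":-1}
    - {"x":-0.027,"y":0,"z":0.092,"spin":0,"fingers":-1}
    - {"x":-0.03,"y":0,"z":0.1,"spin":0,"fingers":-1}
    - {"x":-0.033,"y":0,"z":0.11,"spin":0,"fingers":-1}
    - {"x":-0.033,"y":0,"z":0.11,"spin":0,"fingers":-1}

```text
time_s: 32.92
tcp_pos: [0.4589, 0.2743, 0.18]
eef_rot: [180.0, 0.0, 3.5]
contact_force: [0.4, 0.6, 0.1]
gripper_width: 0.0005
gripper_force: 0.0
```

```bash
python3 -c "
from h import *
print(seat(),sensors.get_state()['contact_force']);handle()"
```

```text
[-0.03439283 -0.0534276   0.18002161] [0.43860253 0.5573409  0.05952558]
scene [(np.float64(2.5), np.float64(0.215), 87, [225.0, 197.0]), (np.float64(147.1), np.float64(0.485), 50, [87.0, 129.0])]
top [(np.float64(145.5), np.float64(0.79), 30, [94.0, 266.0]), (np.float64(192.4), np.float64(1.48), 225, [38.0, 184.0])]
```

Call:
drive_tool:
  rows:
    - {"x":-0.001,"y":0,"z":0.005,"spin":0,"fingers":-1}
    - {"x":-0.002,"y":0,"z":0.01,"spin":0,"fingers":-1}
    - {"x":-0.002,"y":0,"z":0.014,"spin":0,"fingers":-1}
    - {"x":-0.003,"y":0,"z":0.017,"spin":0,"fingers":-1}
    - {"x":-0.003,"y":0,"z":0.018,"spin":0,"fingers":-1}
    - {"x":-0.003,"y":0,"z":0.019,"spin":0,"fingers":-1}
    - {"x":-0.003,"y":0,"z":0.019,"spin":0,"fingers":-1}

```text
time_s: 33.9
tcp_pos: [0.4562, 0.2743, 0.1619]
eef_rot: [-180.0, 0.0, 3.5]
contact_force: [0.1, -0.7, -0.1]
gripper_width: 0.0006
gripper_force: 0.0
```

Call:
drive_tool:
  rows:
    - {"x":0,"y":0,"z":0.001,"spin":0,"fingers":-1}
    - {"x":0,"y":0,"z":0.002,"spin":0,"fingers":-1}

```text
time_s: 34.15
tcp_pos: [0.4563, 0.2744, 0.1599]
eef_rot: [-180.0, -0.0, 3.5]
contact_force: [-0.3, 1.0, 0.8]
gripper_width: 0.0005
gripper_force: 0.2
```

Call:
drive_tool:
  rows:
    - {"x":0,"y":0,"z":0.001,"spin":0,"fingers":-1}
    - {"x":0,"y":0,"z":0.0015,"spin":0,"fingers":-1}
    - {"x":0,"y":0,"z":0.002,"spin":0,"fingers":-1}

```text
time_s: 34.52
tcp_pos: [0.4562, 0.2743, 0.1579]
eef_rot: [180.0, -0.0, 3.5]
contact_force: [-0.5, -0.1, -0.5]
gripper_width: 0.0005
gripper_force: 0.2
```

Call:
drive_tool:
  rows:
    - {"x":0,"y":0,"z":0.0005,"spin":0,"fingers":-1}
    - {"x":0,"y":0,"z":0.001,"spin":0,"fingers":-1}

```text
time_s: 34.78
tcp_pos: [0.4562, 0.2743, 0.1568]
eef_rot: [180.0, 0.0, 3.5]
contact_force: [0.2, 0.1, -0.1]
gripper_width: 0.0008
gripper_force: 0.2
```

```bash
python3 -c "
from h import *
print(seat(),sensors.get_state()['contact_force'],sensors.get_state()['joint_torque']);handle()"
```

```text
[-0.03712108 -0.05322152  0.15682971] [ 0.16844507  0.0592001  -0.09729747] [-7.90232630e-02 -4.05953228e+01  2.64119446e+01  6.28190607e+00
  1.57044567e-01 -6.20184710e-05]
scene [(np.float64(1.2), np.float64(0.075), 92, [224.0, 208.0]), (np.float64(28.8), np.float64(0.1), 26, [194.0, 207.0])]
top [(np.float64(168.0), np.float64(0.73), 26, [73.0, 278.0]), (np.float64(192.2), np.float64(1.48), 227, [38.0, 184.0])]
```

Call:
drive_tool:
  rows:
    - {"x":0,"y":0,"z":0.0005,"spin":0,"fingers":-1}
    - {"x":0,"y":0,"z":0.001,"spin":0,"fingers":-1}

```text
time_s: 35.12
tcp_pos: [0.4562, 0.2743, 0.1559]
eef_rot: [-180.0, -0.0, 3.5]
contact_force: [-0.1, -0.2, 1.6]
gripper_width: 0.0004
gripper_force: 0.2
```

Call:
drive_tool:
  rows:
    - {"x":0,"y":0,"z":0.0005,"spin":0,"fingers":-1}
    - {"x":0,"y":0,"z":0.001,"spin":0,"fingers":-1}

```text
time_s: 35.38
tcp_pos: [0.4562, 0.2743, 0.1549]
eef_rot: [180.0, -0.0, 3.5]
contact_force: [-0.7, 0.5, 1.3]
gripper_width: 0.0003
gripper_force: 0.2
```

Call:
drive_tool:
  rows:
    - {"x":0,"y":0,"z":0.0005,"spin":0,"fingers":-1}
    - {"x":0,"y":0,"z":0.001,"spin":0,"fingers":-1}

```text
time_s: 35.62
tcp_pos: [0.4562, 0.2743, 0.1538]
eef_rot: [-180.0, 0.0, 3.5]
contact_force: [0.2, -0.3, 1.2]
gripper_width: 0.001
gripper_force: 0.2
```

Call:
drive_tool:
  rows:
    - {"x":0,"y":0,"z":0.0005,"spin":0,"fingers":-1}
    - {"x":0,"y":0,"z":0.001,"spin":0,"fingers":-1}
    - {"x":0,"y":0,"z":0.001,"spin":0,"fingers":-1}

```text
time_s: 36.0
tcp_pos: [0.4562, 0.2743, 0.1529]
eef_rot: [180.0, -0.0, 3.5]
contact_force: [-1.2, -0.0, -0.1]
gripper_width: 0.0007
gripper_force: 0.0
```

Call:
drive_tool:
  rows:
    - {"x":0,"y":0,"z":0.0005,"spin":0,"fingers":-1}
    - {"x":0,"y":0,"z":0.001,"spin":0,"fingers":-1}
    - {"x":0,"y":0,"z":0.001,"spin":0,"fingers":-1}

```text
time_s: 36.38
tcp_pos: [0.4562, 0.2743, 0.1518]
eef_rot: [180.0, -0.0, 3.5]
contact_force: [-0.1, 0.3, 0.1]
gripper_width: 0.0003
gripper_force: 0.0
```

```bash
python3 -c "
from h import *
print(seat(),sensors.get_state()['contact_force'],sensors.get_state()['joint_torque']);handle()"
```

```text
[-0.03708693 -0.05322017  0.15184225] [-0.08293329  0.2590171   0.08068093] [ 5.52092737e-03 -4.09638619e+01  2.61950594e+01  6.18879631e+00
  8.47218256e-02 -2.33542943e-05]
scene [(np.float64(0.9), np.float64(0.05), 96, [224.0, 210.0]), (np.float64(147.1), np.float64(0.485), 50, [87.0, 129.0])]
top [(np.float64(179.6), np.float64(0.725), 26, [62.0, 281.0]), (np.float64(192.1), np.float64(1.48), 218, [38.0, 184.0])]
```

Call:
drive_tool:
  rows:
    - {"x":0,"y":0,"z":0.001,"spin":0,"fingers":-1}

```text
time_s: 36.6
tcp_pos: [0.4563, 0.2744, 0.1509]
eef_rot: [-180.0, -0.0, 3.5]
contact_force: [-0.6, -0.2, 0.4]
gripper_width: 0.0006
gripper_force: 0.2
```

Call:
drive_tool:
  rows:
    - {"x":0,"y":0,"z":0.001,"spin":0,"fingers":-1}

```text
time_s: 36.72
tcp_pos: [0.4562, 0.2743, 0.1498]
eef_rot: [-180.0, 0.0, 3.5]
contact_force: [0.7, -1.0, 1.2]
gripper_width: 0.0005
gripper_force: 0.2
```

```bash
python3 -c "
from h import *
st=sensors.get_state();print(seat(),st['contact_force'],st['moment'])
c=cam('scene')
h=cv2.cvtColor(c['pixels'],cv2.COLOR_RGB2HSV)
m=((h[...,0]<5)|(h[...,0]>174))&(h[...,1]>200)&(h[...,2]>110)
ys,xs=np.where(m[195:225,210:245]);print('sleeve rows',ys.min()+195,ys.max()+195,'cols',xs.min()+210,xs.max()+210)
for t in (.03,.05,.08):
  b=S0+(.13-.168*np.cos(t))*e;z=.135+.168*np.sin(t)
  Q=np.array([proj(c,np.r_[b-v*n+dx*e,z+dz]) for v in (.029,.073) for dx,dz in ((.0085,0),(-.0085,0),(0,.0085),(0,-.0085))]);print(t,Q.min(0).round(1),Q.max(0).round(1))
# red block top vertices pixel check
print('tip',proj(c,st['tcp_pos']))
handle()"
```

```text
[-0.03711309 -0.05320845  0.1498249 ] [ 0.70160221 -0.98363969  1.2481406 ] [-0.05869747  0.12895483  0.03385103]
sleeve rows 204 216 cols 214 231
0.03 [213.  202.6] [232.9 220.2]
0.05 [212.8 201.1] [232.7 218.7]
0.08 [212.6 198.9] [232.6 216.4]
tip [223.22457075 207.37420277]
scene [(np.float64(0.9), np.float64(0.035), 96, [224.0, 211.0]), (np.float64(147.4), np.float64(0.48), 50, [87.0, 129.0])]
top [(np.float64(145.5), np.float64(0.785), 25, [94.0, 267.0]), (np.float64(165.0), np.float64(0.76), 61, [75.0, 274.0])]
```

Call:
drive_tool:
  rows:
    - {"x":0,"y":0,"z":0.001,"spin":0,"fingers":-1}

```text
time_s: 37.0
tcp_pos: [0.4563, 0.2744, 0.1491]
eef_rot: [-180.0, -0.0, 3.5]
contact_force: [-2.2, -0.3, 6.0]
gripper_width: 0.0002
gripper_force: 3.1
```

Call:
drive_tool:
  rows:
    - {"x":0,"y":0,"z":0.001,"spin":0,"fingers":-1}

```text
time_s: 37.12
tcp_pos: [0.4563, 0.2744, 0.1488]
eef_rot: [-180.0, -0.0, 3.5]
contact_force: [-5.2, -2.0, 12.8]
gripper_width: 0.0003
gripper_force: 6.5
```

```bash
python3 -c "
from h import *
st=sensors.get_state();print(seat(),st['contact_force'],st['moment'])
c=cam('scene');np.save('sc_a.npy',c['pixels'])
old=cv2.imread('pics/scene0.png')[...,::-1]
# profile along the sleeve column
for col in (219,224,229): print(col,[tuple(int(v) for v in c['pixels'][r,col]) for r in range(192,224,2)])
for nm,P in (('red top corners',[(.035,.025,.118),(.035,-.025,.118),(-.035,-.025,.118),(-.035,.025,.118)]),('red foot',[(-.035,-.025,.073),(.035,-.025,.073)]),('foot',[(0,0,.118)]),('hinge',[(.13,-.017,.135)])):
  print(nm,[proj(c,np.r_[S0+a*e+b*n,z]).round(0).tolist() for a,b,z in P])
for row in (215,222,230): print(row,[tuple(int(v) for v in c['pixels'][row,x]) for x in range(184,236,4)])
"
```

```text
[-0.03696285 -0.05318106  0.14878353] [-5.19827555 -1.95354659 12.84900954] [-0.63322488  1.98326726  0.01067361]
219 [(143, 134, 114), (144, 135, 117), (139, 130, 111), (134, 126, 109), (140, 131, 112), (135, 127, 109), (132, 126, 108), (121, 119, 103), (245, 38, 27), (210, 18, 7), (134, 55, 31), (131, 77, 43), (110, 62, 36), (109, 62, 35), (103, 58, 32), (107, 60, 33)]
224 [(193, 180, 156), (189, 176, 152), (190, 177, 153), (172, 161, 140), (201, 188, 163), (144, 135, 117), (149, 139, 121), (155, 146, 126), (146, 133, 115), (181, 33, 25), (176, 18, 10), (154, 19, 10), (122, 43, 25), (105, 60, 34), (108, 61, 33), (101, 60, 36)]
229 [(147, 138, 121), (106, 101, 92), (147, 137, 120), (156, 145, 126), (156, 145, 126), (153, 143, 123), (155, 145, 126), (141, 131, 112), (137, 66, 38), (173, 20, 10), (152, 17, 10), (145, 17, 8), (132, 30, 17), (103, 62, 36), (101, 59, 36), (99, 57, 33)]
red top corners [[235.0, 191.0], [249.0, 202.0], [218.0, 214.0], [205.0, 203.0]]
red foot [[221.0, 233.0], [251.0, 220.0]]
foot [[227.0, 202.0]]
hinge [[284.0, 177.0]]
215 [(124, 116, 106), (129, 115, 100), (152, 109, 73), (156, 112, 78), (155, 111, 77), (155, 116, 85), (93, 54, 31), (89, 49, 27), (142, 78, 44), (113, 64, 34), (140, 23, 13), (145, 18, 13), (106, 60, 35)]
222 [(138, 104, 77), (90, 64, 45), (90, 64, 44), (82, 57, 39), (89, 61, 41), (93, 68, 47), (123, 90, 57), (85, 47, 26), (113, 62, 30), (109, 61, 34), (101, 60, 36), (99, 59, 37), (92, 54, 33)]
230 [(97, 71, 51), (83, 59, 40), (86, 59, 38), (91, 62, 42), (86, 60, 41), (109, 83, 56), (131, 102, 66), (184, 143, 92), (150, 111, 69), (98, 53, 28), (94, 52, 29), (140, 102, 65), (191, 151, 99)]
```

The force jumped to 13 N, so the foot is now bearing on the block. I'll lift straight off and move clear.

Call:
drive_tool:
  rows:
    - {"x":0,"y":0,"z":-0.005,"spin":0,"fingers":-1}
    - {"x":0,"y":0,"z":-0.03,"spin":0,"fingers":-1}
    - {"x":0,"y":0,"z":-0.09,"spin":0,"fingers":-1}
    - {"x":0,"y":0.05,"z":-0.14,"spin":0,"fingers":-1}
    - {"x":0,"y":0.11,"z":-0.15,"spin":0,"fingers":-1}
    - {"x":0,"y":0.17,"z":-0.15,"spin":0,"fingers":-1}
    - {"x":0,"y":0.23,"z":-0.15,"spin":0,"fingers":-1}
    - {"x":0,"y":0.25,"z":-0.15,"spin":0,"fingers":-1}
    - {"x":0,"y":0.25,"z":-0.15,"spin":0,"fingers":-1}

```text
time_s: 38.3
tcp_pos: [0.4714, 0.0234, 0.298]
eef_rot: [-180.0, -0.0, 3.3]
contact_force: [-0.3, 0.5, -0.0]
gripper_width: 0.0004
gripper_force: 0.0
```

```bash
python3 -c "
from h import *
print(sensors.get_state()['tcp_pos'],sensors.get_state()['contact_force']);handle()
t=cam('top');save(t,'topE');c=cam('scene');save(c,'sceneE')
h=cv2.cvtColor(c['pixels'],cv2.COLOR_RGB2HSV)
m=((h[...,0]<5)|(h[...,0]>174))&(h[...,1]>200)&(h[...,2]>90)
ys,xs=np.where(m[190:225,205:245]);print('sleeve rows',ys.min()+190,ys.max()+190,'cols',xs.min()+205,xs.max()+205)
# red block in scene: lower corner columns, dark-strip & stack check in top
h=cv2.cvtColor(t['pixels'],cv2.COLOR_RGB2HSV)
m=((h[...,0]<12)&(h[...,1]>150)&(h[...,2]>70)).astype(np.uint8)
k,l,st,ce=cv2.connectedComponentsWithStats(m[200:300,205:270]);print([(st[i].tolist(),ce[i].round(1).tolist()) for i in range(1,k) if st[i,4]>40])
for a,b in ((.035,.025),(.035,-.025),(-.035,-.025),(-.035,.025)): print(proj(t,np.r_[S0+a*e+b*n,.118]).round(1)-[205,200])
a=cv2.imread('pics/top0.png')[195:220,265:345].astype(int);b=cv2.imread('pics/topE.png')[195:220,265:345].astype(int);print('strip diff',np.abs(a-b).mean())
"
```

```text
[0.47140195 0.02342206 0.29804097] [-0.31295788  0.49097074 -0.02394767]
scene [(np.float64(0.3), np.float64(0.07), 165, [222.0, 209.0]), (np.float64(97.0), np.float64(1.08), 25, [188.0, 60.0])]
top [(np.float64(79.5), np.float64(0.8), 25, [158.0, 253.0]), (np.float64(192.2), np.float64(1.48), 237, [38.0, 184.0])]
sleeve rows 200 216 cols 214 231
[([10, 35, 3, 29, 85], [11.0, 48.7]), ([24, 34, 11, 23, 193], [29.0, 43.6])]
[ 8.7 35.3]
[32.1 34.5]
[32.6 67.3]
[ 9.  68.2]
strip diff 31.683166666666665
```

```bash
python3 -c "
from h import *
print(r.close_job())"
```

```text
the job is handed in; nothing more can be done
None
```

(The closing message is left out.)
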